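# Draw the service cover from the leaning stack and hook it onto the instrument case

## Task

Four white plastic panels lean against the low wall of the rack: draw out the cover, the one with a single tab in the middle of its top edge, leaving the other three still leaning there. Hold it with its top swung out from the instrument case's sloping open mouth, hook its lower edge down into the groove behind the ledge at the foot of the mouth, and only then swing the top edge shut so that it lies flush on its seat between the cheeks, and let go. Do not knock or shift the jar, the caps, the carton or the other panels.

Things in the scene. Friction and masses are not known exactly. Their poses are not given: they have to be found in the camera images.
- cover: Panel to fit: white plastic, 9 mm thick, 140 wide, 120 tall plus one tab in the middle of the top edge (165 over all), 0.15-0.31 kg, faces alike. Origin: middle of lower edge, mid thickness; x = face normal, y = width, z = up its plane to the tab. Starts as any of the 4 in the stack, foot on the rack's plate, leaning 22 deg, top to rack -x. Panels beyond it rest on it and settle back when it goes.
- tab (a point): Middle of the top edge of the cover's tab, 165 mm up the cover's z from its origin. The tab is 50 mm wide, 45 tall, 9 thick, and stands proud of the blank and vented panels; between the ears of the eared one there is room.
- blank: Another panel of the stack, to be left: 9 mm thick, 140 wide, 120 tall, no tab. Axes and origin as the cover's.
- eared: Another panel of the stack, to be left: 9 mm thick, 160 wide, 120 tall, with two ears 35 wide and 45 tall at the ends of its top edge; the middle 90 mm between the ears is clear. Axes and origin as the cover's.
- vented: Another panel of the stack, to be left: 9 mm thick, 160 wide, 105 tall, no tab, five dark vent slots. Axes and origin as the cover's.
- rack: Fixed rack: rubber foot plate 160 x 190 mm, 6 thick, and across it a low upright dark steel wall 190 wide, 12 thick, 95 tall. Origin on the table, 15 mm beyond (+x) the wall's panel-side face; the panels stand on the plate on the +x side and lean back on the wall's top edge. x points roughly away from the robot, y along the wall, z up.
- case: Fixed grey instrument case, 160 mm wide, 126 high, about 150 deep, with a sloping open service mouth on the side away from the robot (+x). Origin on the table under its middle: the upright back is 90 mm behind it (-x); the flat roof runs from the back to 16 mm behind it.
- mouth: Mouth frame of the case, sloping 32 deg from vertical, top leaning back to the robot. Origin: groove floor, in the seat plane, mid width, 22 mm above the table. x = outward normal, y = width, z = up the slope. Cheeks at y = +-74 mm stand 12 mm out of the seat, up to z 125. Shut, the cover's origin is at (4.5, 0, 0) mm, axes parallel (or half turned about z); its weight keeps it shut.
- ledge (a point): Middle of the top of the ledge strip along the foot of the mouth: 4 mm thick, 14 mm high above the groove floor, at mouth x 16 to 20 mm. The groove behind it is 16 mm wide (mouth x 0 to 16), as long as the mouth.
- seat_top (a point): Point in the seat plane, mid width, 120 mm up the slope from the groove floor, level with the cover's shoulders when shut. The seat (mouth x = 0) is a strip 14 mm high along the foot and 12 mm wide up each side; between them the mouth is open.
- notch (a point): Middle of the finger notch in the case roof, 126 mm above the table: 88 mm wide (y), 50 deep (x), open to the mouth and to the inside below, so that a finger can pass behind the tab of the shut cover, which stands 45 mm above the roof's edge along the slope.
- jar: Clear plastic jar with white cap, 60 mm across, 150 tall, standing loose between rack and case. Origin: centre of its underside. To be left alone.
- caps: Low pile of three white caps as one loose piece, 72 mm across, 42 high, on the table in front of the case's mouth. Origin: centre of its underside. To be left alone.
- carton: Cardboard carton 90 x 70 x 110 mm, loose on the table to the far left side. Origin: centre of its underside. To be left alone.
Mind the look-alikes: they are no part of the job. What is shaped like the vented but orange or turquoise is not meant. What is shaped like the cover but brown is not meant.

How it is judged (in metres and radians):
On the way, in this order (a step that is already met when the one before it is completed fails the run):
1. the cover is drawn up out of the stack (lower edge over 60 mm above the table) (height (world z) of cover above 0.06 m), for 0.1 s.
2. the cover's lower edge is in the groove behind the ledge (within 8 mm of its floor) while the cover still stands out from the seat by more than 4.5 degrees (z of cover in the frame of mouth between -0.006 and 0.008 m and x of cover in the frame of mouth between 0 and 0.016 m and y of cover in the frame of mouth between -0.01 and 0.01 m and angle between the z axis of cover and the z axis of mouth, either way round between 0.08 and 0.6 rad), for 0.15 s.
At the end, for the whole second after the job is handed in: Cover in the mouth: within 3.4 deg of the seat, lower edge within 6 mm of the groove floor and seat, centred to 8 mm, released, at rest. Other panels still lean (under 46 deg, within 50 mm of their start); jar, caps and carton upright within 30 mm of their start (angle between the z axis of cover and the z axis of mouth, either way round below 0.06 rad and angle between the y axis of cover and the y axis of mouth, either way round below 0.06 rad and x of cover in the frame of mouth between 0.001 and 0.0105 m and y of cover in the frame of mouth between -0.008 and 0.008 m and z of cover in the frame of mouth between -0.004 and 0.006 m and linear speed of cover below 0.02 m/s and angle between each of blank, eared, vented's own z axis and vertical below 0.8 rad and distance of each of blank, eared, vented from where it was at the start of the episode below 0.05 m and distance of each of jar, caps, carton from where it was at the start of the episode below 0.03 m and angle between each of jar, caps, carton's own z axis and vertical below 0.3 rad); the robot touches nothing.
It fails at once if another panel is toppled, lifted out or pushed over 50 mm (angle between any of blank, eared, vented's own z axis and vertical above 0.8 rad or distance of any of blank, eared, vented from where it was at the start of the episode above 0.05 m).
It fails at once if jar, caps or carton knocked over or shifted by 30 mm (angle between any of jar, caps, carton's own z axis and vertical above 0.3 rad or distance of any of jar, caps, carton from where it was at the start of the episode above 0.03 m).
It also fails if it takes over 51 s, if anything falls off the work surface, if the arm or the gripper's body presses on something with over 40 N, if the wrist force passes 120 N, or if a joint passes its speed limit or range.

## Robot

A 6-joint arm with a two-finger parallel gripper is mounted at the origin on the work surface. World frame = base frame: x ahead of the robot, y to its left, z up, the work surface at z = 0. Lengths are in mm, angles in rad, forces in N, time in s.
With the tool pointing down it reaches from about 275 to 975 mm from the base axis. Payload 8.4 kg.
Tool frame: the origin (TCP) lies between the finger pads; the fingertips stand 17 mm ahead of it and the grasp point (between the pads) lies 2 mm behind it; z points along the fingers, y is the direction in which the jaws open and shut (so a half turn about z gives the same grasp; the last joint's range is limited). The gripper opens to 92 mm and grips with 3 to 60 N. Pads are 20 mm wide; open, the fingers measure 128 mm over their backs; the gripper's body (75 mm by 189 mm) begins 69 mm behind the grasp point.
Start: joints at [1.124, 0.353, 1.633, -0, 1.155, -0.002], TCP at [268.922, 564.189, 231.583] pointing down, gripper open.
Joint ranges: [-2.63, 2.63], [-0.92, 2.1], [0.06, 2.66], [-1.3, 4.44], [0, 2.69], [-3.02, 3.02]. Speed limits (rad/s): [2.22, 2.22, 2.79, 3.14, 3.14, 3.14].

## Interface

Orientations are given as a rotation vector (axis times angle).
In Python, from workcell import telemetry, imaging, workorder gives the robot as it stands.
- The arm moves only by the tool apply_moves, never from a script. Its argument "increments" is text: rows parted by semicolons, each of 7 numbers parted by spaces: the turn, a rotation vector about the tool's x, y, z in degrees, then the shift along the tool's x, y, z in m, then the gripper command: -1 is shut, 1 is fully open, values between are in proportion. In form: rx ry rz x y z fingers; .... A call has 1 to 20 rows; each row shifts and turns the commanded pose from where the row before left it, along the tool's axes as they then stand; what a row does not reach is not made up. A row lasts 1/10 s, in which the tool goes at most 50 mm and 8.59 degrees, less where a joint would pass 70% of its speed; a pose out of reach is approached as far as the arm can. A call with a gripper value outside its range is refused whole. The fingers move at their own pace and stop on an object; "force" is the grip in N (left out, the last holds). Time passes only in rows, so rows that do not move let the fingers close. It gives the time, the measured TCP pose, the force and the opening at its end, in the units of the state.
- telemetry.observe(): the state, without advancing time (a new reading comes with each control period).
- imaging.grab_frame(name): name is "scene" or "top"; returns the picture (400x640x3 uint8, blue, green, red); there is no depth.
- imaging.calibration(name): a dict with "intrinsics" (3x3 intrinsics, pixels), "R" (3x3) and "t" (3): a world point X has camera coordinates R X + t. Camera axes: x right, y down, z forward; pixel columns grow to the right and rows downward; lengths in mm; the calibration is good to about 2 mm. A picture is of the moment at which its call begins. calibration takes no time and is no camera call.
- workorder.hand_in(): hands the job in, once; it reports no verdict.
The state is a dict: "clock": time; "joint_pos": joint angles; "qvel": joint speeds; "joint_torque": joint torques, N m; "position": TCP position; "ee_rot": TCP orientation; "wrist_force": force on the tool from outside, world axes, zero at the start; "moment": the same for the moment, N m; "opening": finger opening in mm.
Only numpy, scipy, OpenCV 4.12 (cv2) and the standard library are available. Lean on these libraries where they do the work, as an engineer would, in place of code of your own. Each camera call takes 0.05 s, during which the arm holds its last target.

## Working session

There is one attempt and no reset: what is moved stays moved. The work goes in short steps, Python scripts to look and compute and a tool call to move; the robot and the scene stay as the last step left them, time stands still between calls to the robot, and variables do not carry over. Pictures are saved under pics/ and viewed, and the job is handed in when it is done.

Besides the shell and the picture viewer there is one more tool, called by a JSON object that holds its "method" and its "body". apply_moves: Moves the arm, as the interface text tells. Its arguments: {"type":"object","properties":{"increments":{"type":"string"},"force":{"type":"number"}},"required":["increments"]}

```bash
ls; mkdir -p pics
python3 - <<'E'
from workcell import telemetry, imaging
import cv2
print(telemetry.observe())
for n in("scene","top"):
    c=imaging.calibration(n);print(n,c)
    cv2.imwrite(f"pics/{n}0.png",imaging.grab_frame(n))
E
```

```text
pics
{'clock': 0.0, 'joint_pos': array([ 1.12359287e+00,  3.53650613e-01,  1.63417183e+00,  8.25914387e-06,
        1.15516873e+00, -2.44386943e-03]), 'qvel': array([ 0.00155323,  0.00089408,  0.0004966 , -0.00037202,  0.00104122,
       -0.00079438]), 'joint_torque': array([-4.29486056e-03, -5.93840218e+01, -3.34207463e+01,  6.93117315e-02,
        2.36134120e-02, -6.02320370e-05]), 'position': array([268.71206163, 563.74592029, 230.84600236]), 'ee_rot': array([-6.92817349e-01, -3.06391887e+00,  2.13864516e-03]), 'wrist_force': array([ 0.19503239, -0.67740918,  0.72108621]), 'moment': array([ 0.00581079, -0.01491826, -0.00059549]), 'opening': 91.69720819948934}
scene {'intrinsics': array([[447.64591999,   0.        , 315.77511551],
       [  0.        , 447.64591999, 189.11133587],
       [  0.        ,   0.        ,   1.        ]]), 'R': array([[-1.08213061e-01,  9.94127632e-01, -4.29269645e-04],
       [ 6.39479861e-01,  6.92782172e-02, -7.65680113e-01],
       [-7.61154019e-01, -8.31310981e-02, -6.43221408e-01]]), 't': array([ -53.20939377, -267.35815967, 1866.2497031 ])}
top {'intrinsics': array([[505.87030208,   0.        , 316.66935576],
       [  0.        , 505.87030208, 198.77045961],
       [  0.        ,   0.        ,   1.        ]]), 'R': array([[ 0.00322055, -0.99979829,  0.01982447],
       [-0.98464363, -0.00663082, -0.17445045],
       [ 0.17454671, -0.01895821, -0.98446637]]), 't': array([  93.85094002,  588.50739123, 1215.18041041])}
```

View pics/scene0.png

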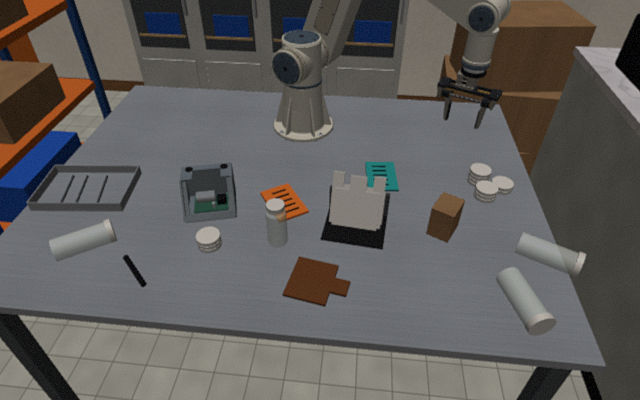

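View pics/top0.png

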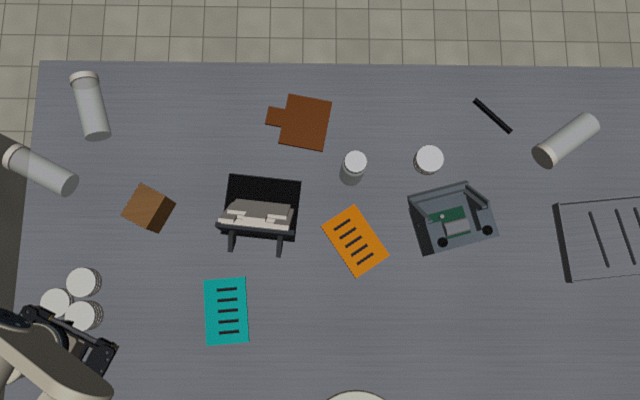

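Run:
```python
import cv2,numpy as np
s=cv2.imread("pics/scene0.png");t=cv2.imread("pics/top0.png")
a=cv2.resize(s[155:255,310:410],None,fx=6,fy=6,interpolation=cv2.INTER_CUBIC)
b=cv2.resize(t[165:265,205:315],None,fx=6,fy=6,interpolation=cv2.INTER_CUBIC)
c=cv2.resize(s[155:255,165:265],None,fx=6,fy=6,interpolation=cv2.INTER_CUBIC)
d=cv2.resize(t[140:265,390:510],None,fx=4.8,fy=4.8,interpolation=cv2.INTER_CUBIC)
for n,i in zip("abcd",(a,b,c,d)): cv2.imwrite(f"pics/z_{n}.png",i)
```

```text
(no output)
```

View pics/z_a.png

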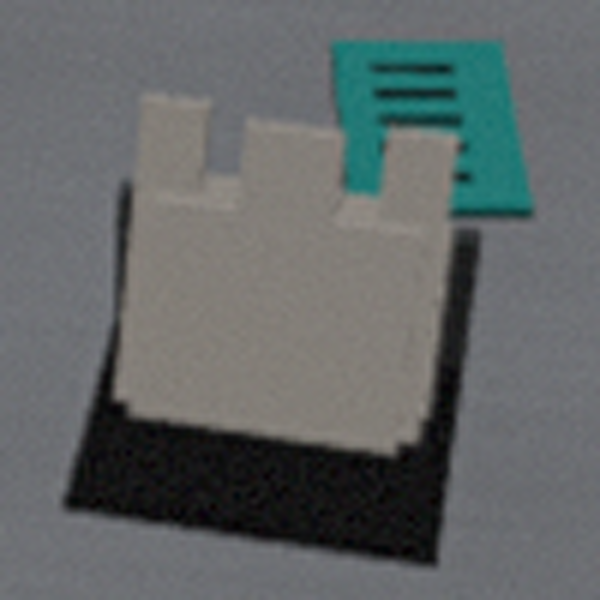

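View pics/z_b.png

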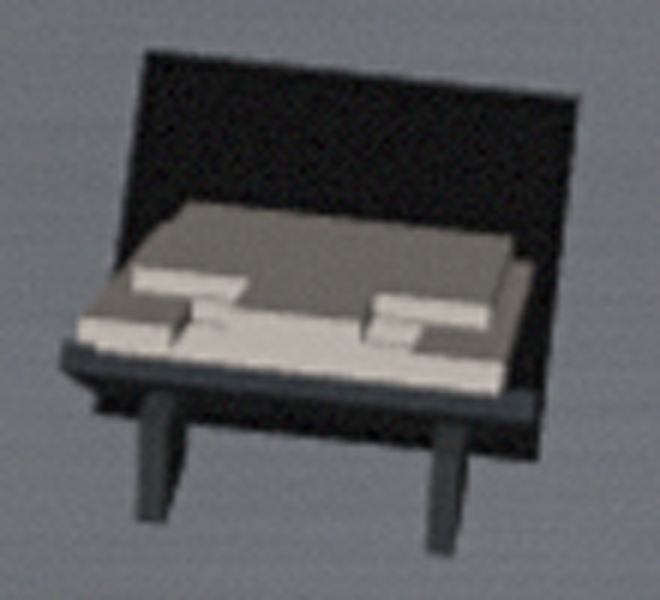

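View pics/z_c.png

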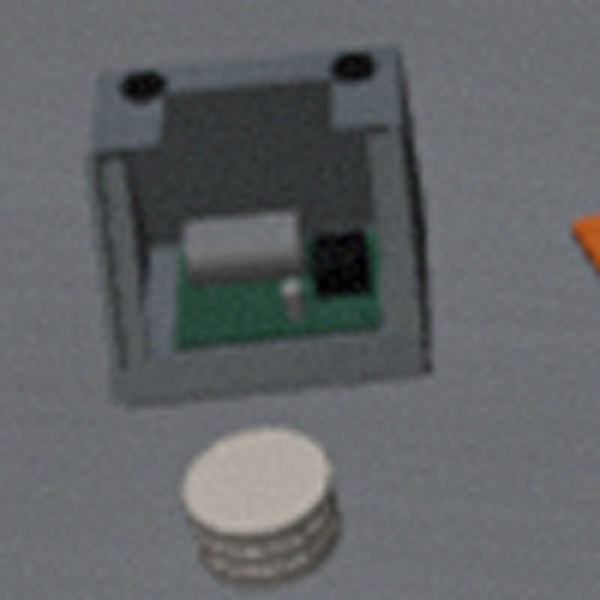

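View pics/z_d.png

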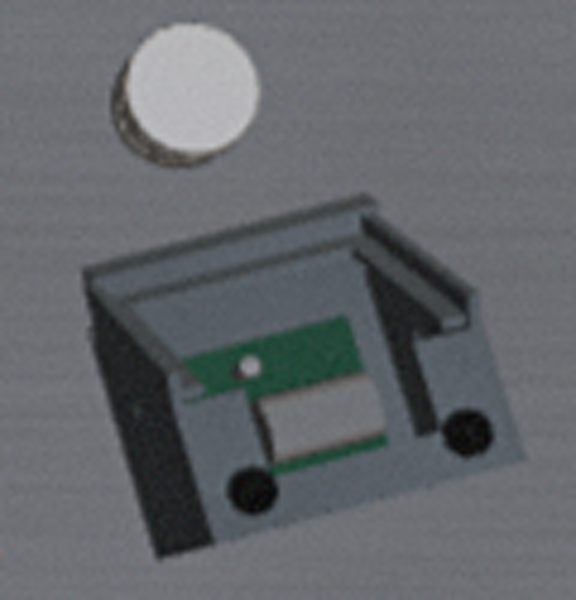

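Run:
```python
from workcell import imaging
import cv2,numpy as np
I={}
for n in("scene","top"):
    I[n]=np.mean([imaging.grab_frame(n).astype(float) for _ in range(8)],0)
    np.save(f"pics/{n}.npy",I[n])
def z(n,x0,y0,x1,y1,f,name):
    a=np.clip(I[n][y0:y1,x0:x1]*1.3,0,255).astype(np.uint8)
    a=cv2.resize(a,None,fx=f,fy=f,interpolation=cv2.INTER_CUBIC)
    for i in range(x0,x1,5):
        cv2.line(a,(int((i-x0+.5)*f),0),(int((i-x0+.5)*f),4 if i%10 else 10),(0,255,255),1)
        if i%10==0: cv2.putText(a,str(i),(int((i-x0+.5)*f)-10,22),0,.4,(0,255,255),1)
    for i in range(y0,y1,5):
        cv2.line(a,(0,int((i-y0+.5)*f)),(4 if i%10 else 10,int((i-y0+.5)*f)),(0,255,255),1)
        if i%10==0: cv2.putText(a,str(i),(12,int((i-y0+.5)*f)+4),0,.4,(0,255,255),1)
    cv2.imwrite(f"pics/{name}.png",a)
z("scene",318,165,398,235,10,"A"); z("top",210,185,300,245,8.8,"B")
z("scene",175,155,243,223,8.8,"C"); z("top",400,170,505,260,6.6,"D")
```

```text
(no output)
```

View pics/A.png

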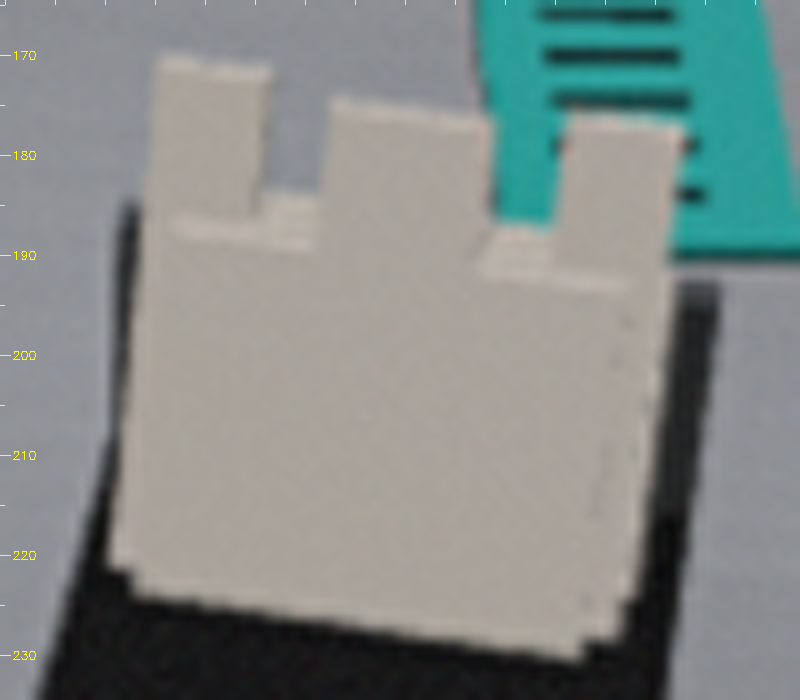

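View pics/B.png

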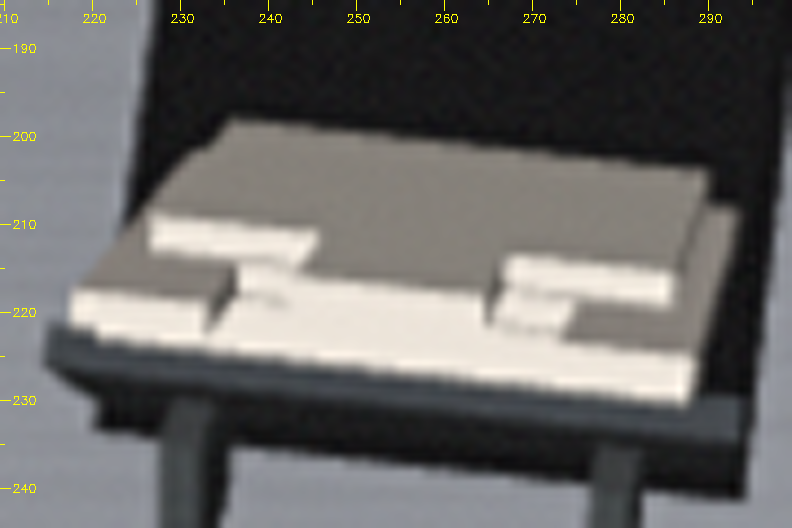

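View pics/C.png

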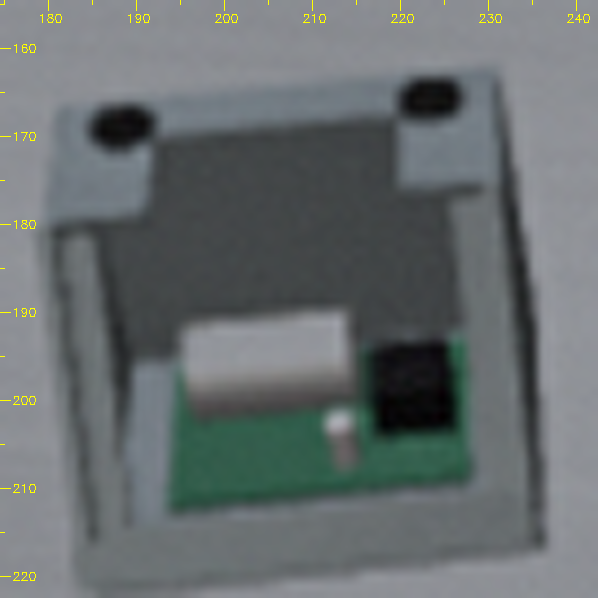

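View pics/D.png

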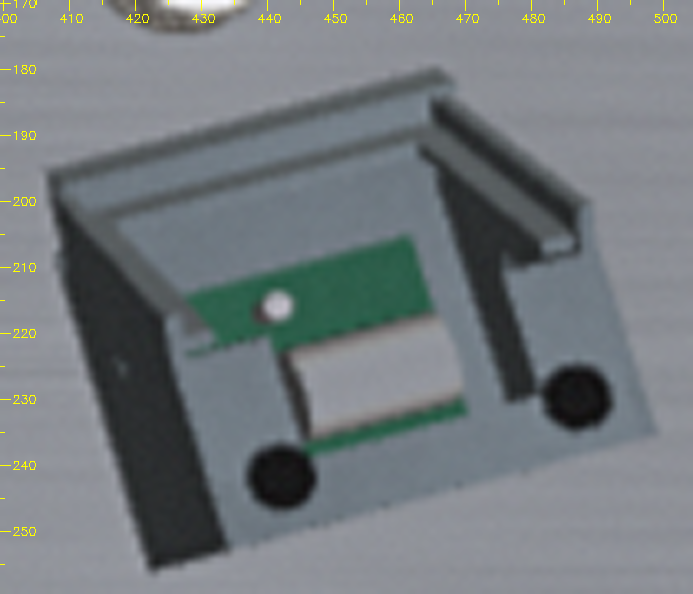

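```bash
cat > h.py <<'E'
import numpy as np
from scipy.spatial.transform import Rotation as Ro
from scipy.optimize import least_squares
import json
try:
    C={k:{a:np.array(b) for a,b in v.items()} for k,v in json.load(open('cal.json')).items()}
except Exception:
    from workcell import imaging
    C={n:imaging.calibration(n) for n in("scene","top")}
    json.dump({k:{a:np.asarray(b).tolist() for a,b in v.items()} for k,v in C.items()},open('cal.json','w'))
def proj(n,X):
    c=C[n];p=(np.atleast_2d(X)@c["R"].T+c["t"])@c["intrinsics"].T
    return p[:,:2]/p[:,2:]
def back(n,uv,z):
    c=C[n];d=c["R"].T@np.linalg.solve(c["intrinsics"],[uv[0],uv[1],1]);o=-c["R"].T@c["t"]
    return o+d*(z-o[2])/d[2]
def panelR(yaw,lean,roll=0):   # z tilted to -x by lean
    return (Ro.from_euler('z',yaw)*Ro.from_euler('y',-lean)*Ro.from_euler('x',roll)).as_matrix()
E
python3 - <<'E'
from h import *
d=np.deg2rad
obs=[("top",(4.5,70,0),(235.5,198.5)),("top",(4.5,-70,0),(290,203.8)),("top",(4.5,70,120),(226.4,208.9)),("top",(4.5,-70,120),(285.9,215.2)),
("top",(4.5,25,165),(242.3,215.7)),("top",(4.5,-25,165),(265,218)),("top",(4.5,25,120),(245.8,211.1)),
("scene",(4.5,-70,0),(331,224.2)),("scene",(4.5,70,0),(376.4,230.6)),("scene",(4.5,-70,120),(335.5,188.1)),("scene",(4.5,70,120),(380.6,194)),
("scene",(4.5,-25,165),(351,175.5)),("scene",(4.5,25,165),(367.3,177.5))]
def res(p,full=False):
    R=panelR(p[3],d(22) if not full else p[4])
    return np.concatenate([proj(n,R@np.array(l)+p[:3])[0]-u for n,l,u in obs])
for full in(0,1):
    s=least_squares(res,[750,120,8,0,d(22)][:4+full],kwargs=dict(full=full),loss='soft_l1')
    print(s.x[:3],np.rad2deg(s.x[3:]),np.sqrt(np.mean(s.fun**2)));print(s.fun.reshape(-1,2).round(1).tolist())
E
```

```text
[727.61823473 143.55816802  11.89014369] [-10844.73721417] 43.41130464331444
[[45.7, -69.1], [28.8, -37.7], [39.1, -81.2], [20.6, -47.3], [30.1, -75.4], [22.6, -62.9], [32.8, -70.6], [-27.5, 20.1], [-42.1, 42.5], [-20.3, 22.3], [-32.5, 43.9], [-20.8, 29.7], [-25.1, 37.4]]
[734.27467303 137.15637678  10.54407394] [-16240.9827553   40402.29774105] 34.332987788976304
[[45.9, -69.6], [31.5, -40.7], [23.8, -48.6], [5.0, -19.5], [8.8, -31.8], [0.8, -21.3], [17.4, -39.5], [-30.2, 21.5], [-42.4, 42.4], [-5.8, 34.5], [-17.2, 53.4], [-0.5, 46.3], [-4.8, 52.9]]
```

Run:
```python
from h import *
print(back("top",(262,201),8), back("scene",(353,227),8), proj("scene",[0,0,0]),proj("top",[0,0,0]))
print(back("top",(425,160),42),back("scene",(208,235),42))
```

```text
[588.82805679 237.04854443   8.        ] [586.92982829 234.09661489   8.        ] [[303.01210316 124.98176674]] [[355.73878362 443.76158128]]
[ 692.50679197 -181.11585936   42.        ] [ 700.84250707 -190.23747242   42.        ]
```

```bash
cat > fitc.py <<'E'
from h import *
d=np.deg2rad
obs=[("top",(4.5,70,0),(235.5,198.5)),("top",(4.5,-70,0),(290,203.8)),("top",(4.5,70,120),(226.4,208.9)),("top",(4.5,-70,120),(285.9,215.2)),
("top",(4.5,25,165),(242.3,215.7)),("top",(4.5,-25,165),(265,218)),("top",(4.5,25,120),(245.8,211.1)),
("scene",(4.5,-70,0),(331,224.2)),("scene",(4.5,70,0),(376.4,230.6)),("scene",(4.5,-70,120),(335.5,188.1)),("scene",(4.5,70,120),(380.6,194)),
("scene",(4.5,-25,165),(351,175.5)),("scene",(4.5,25,165),(367.3,177.5))]
def res(p,full=0):
    R=panelR(p[3],d(22) if not full else p[4])
    return np.concatenate([proj(n,R@np.array(l)+p[:3])[0]-u for n,l,u in obs])
for full in(0,1):
    s=least_squares(res,[588,235,8,-0.1,d(22)][:4+full],x_scale=[10,10,10,.1,.1][:4+full],kwargs=dict(full=full),loss='soft_l1')
    print(s.x[:3],np.rad2deg(s.x[3:]),np.sqrt(np.mean(s.fun**2)));print(s.fun.reshape(-1,2).round(1).tolist())
E
python3 fitc.py
cat > fitm.py <<'E'
from h import *
# case frame (yaw, x,y,z=0). mouth origin relative to case: unknown mx at z=22
a=np.deg2rad(32);c,s=np.cos(a),np.sin(a)
# mouth coords->case coords: x_m=(c,0,s) z_m=(-s,0,c)
def M(x,y,z,mx): return np.array([mx+x*c-z*s,y,22+x*s+z*c])
# points: function of mx
def roof(x,y): return lambda mx: np.array([x,y,126.])
def mo(x,y,z): return lambda mx: M(x,y,z,mx)
obs=[("top",roof(-90,-80),(499,235.3)),("top",roof(-90,80),(434,252.5)),
("top",roof(-16,80),(425.5,217.5)),
("scene",roof(-90,-80),(181,166.5)),("scene",roof(-90,80),(231.2,162.8)),
("scene",roof(-16,-80),(180,179.8)),("scene",roof(-16,80),(231.5,176)),
("top",roof(-66,-44),(476.3,230.8)),("scene",roof(-66,-44),(193.2,169.3)),("scene",roof(-66,44),(219,167.3)),("scene",roof(-16,44),(219.8,176.3)),("scene",roof(-16,-44),(192,178.8)),
("top",roof(-16,-44),(475.8,209.8)),
("top",mo(20,80,14),(407.3,196)),("top",mo(20,-80,14),(466.3,180)),
]
def T(p,X): return Ro.from_euler('z',p[2]).as_matrix()@X+[p[0],p[1],0]
def res(p): return np.concatenate([proj(n,T(p,f(p[3]))+[0,0,0])[0]-u for n,f,u in obs])
if __name__=="__main__":
    q=least_squares(res,[600,-170,.24,60],x_scale=[10,10,.1,10],loss='soft_l1')
    print(q.x,np.rad2deg(q.x[2]),np.sqrt(np.mean(q.fun**2)));print(q.fun.reshape(-1,2).round(1).tolist())
    print("mouth origin",T(q.x,M(0,0,0,q.x[3])))
E
python3 fitm.py
```

```text
[583.78802954 236.02459513   6.25848319] [-5.5060612] 0.26545646614729534
[[0.1, 0.1], [-0.5, 0.3], [0.2, 0.2], [-0.0, -0.1], [0.2, -0.1], [-0.5, -0.2], [-0.2, -0.1], [0.3, -0.1], [-0.4, -0.1], [-0.8, -0.2], [0.1, -0.1], [-0.2, 0.2], [0.1, 0.3]]
[584.39019295 235.96342757   6.49939938] [-5.50845734 22.35626485] 0.2509768924075786
[[0.1, -0.1], [-0.4, 0.0], [0.2, 0.2], [-0.0, -0.1], [0.2, 0.0], [-0.5, -0.0], [-0.2, -0.1], [0.3, -0.1], [-0.5, 0.0], [-0.7, -0.2], [0.1, -0.1], [-0.1, 0.1], [0.1, 0.2]]
[ 5.56152921e+02 -2.27733227e+02  2.59723665e-01  5.61228146e+01] 14.881069862478954 1.4262161496553856
[[-0.1, 0.5], [-0.3, 0.6], [-1.0, 4.9], [0.3, -0.2], [0.4, -1.0], [-0.5, 0.8], [0.3, -0.3], [4.8, -1.1], [-0.9, 0.5], [1.3, -0.1], [0.3, 0.5], [-0.6, 0.7], [-1.2, -0.5], [0.4, -0.5], [1.5, 0.1]]
mouth origin [ 610.39343159 -213.32013111   22.        ]
```

```bash
cat > ov.py <<'E'
from fitm import *
import cv2
obs[:]=[o for i,o in enumerate(obs) if i not in (2,7)]
obs.append(("top",roof(-66,-44),(480.8,230)))
obs[-2]=("top",mo(20,-80,14),(467.5,180.3))
q=least_squares(res,[600,-170,.24,60],x_scale=[10,10,.1,10],loss='soft_l1');p=q.x
print(p,np.rad2deg(p[2]),np.sqrt(np.mean(q.fun**2)));print(q.fun.reshape(-1,2).round(1).tolist())
mx=p[3];print("mouth origin",T(p,M(0,0,0,mx)))
np.save('case.npy',p)
L=[]
def pl(*f): L.append([T(p,g(mx)) for g in f])
pl(roof(-16,-80),roof(-90,-80),roof(-90,80),roof(-16,80))
pl(roof(-16,-80),roof(-16,-44),roof(-66,-44),roof(-66,44),roof(-16,44),roof(-16,80))
for x in(16,20): pl(mo(x,-80,14),mo(x,80,14))
pl(mo(0,-74,0),mo(0,74,0),mo(0,74,125),mo(0,-74,125),mo(0,-74,0))
for y in(74,80,-74,-80): pl(mo(12,y,5),mo(12,y,125),mo(0,y,125))
pl(mo(0,62,14),mo(0,-62,14))
pl(mo(0,62,14),mo(0,62,120));pl(mo(0,-62,14),mo(0,-62,120))
for n,(x0,y0,x1,y1),f in(("scene",(172,155,243,223),8),("top",(400,170,505,260),7)):
    a=np.clip(np.load(f"pics/{n}.npy")[y0:y1,x0:x1]*1.3,0,255).astype(np.uint8)
    a=cv2.resize(a,None,fx=f,fy=f,interpolation=cv2.INTER_CUBIC)
    for l in L:
        uv=(proj(n,np.array(l))-[x0-.5,y0-.5])*f
        cv2.polylines(a,[uv.round().astype(np.int32)],False,(0,0,255),1)
    cv2.imwrite(f"pics/ov_{n}.png",a)
E
python3 ov.py
```

```text
[ 5.55852045e+02 -2.27807710e+02  2.61888519e-01  5.57881008e+01] 15.005106854996454 0.5694252747014363
[[-0.0, 0.5], [-0.2, 0.8], [0.2, -0.2], [0.3, -1.1], [-0.5, 0.8], [0.2, -0.4], [-0.9, 0.4], [1.2, -0.1], [0.3, 0.4], [-0.7, 0.6], [-1.1, -0.4], [0.5, -0.2], [0.3, -0.1], [0.4, -0.2]]
mouth origin [ 609.7379247  -213.36388394   22.        ]
```

View pics/ov_top.png

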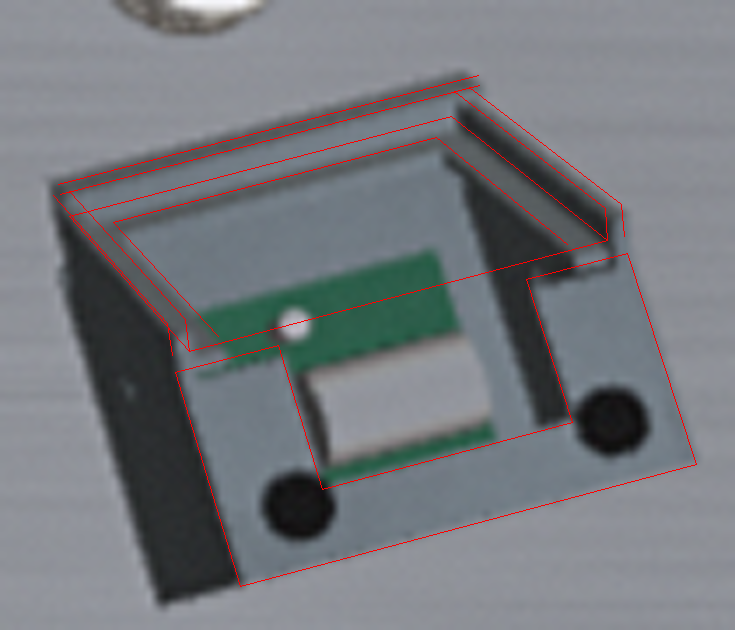

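View pics/ov_scene.png

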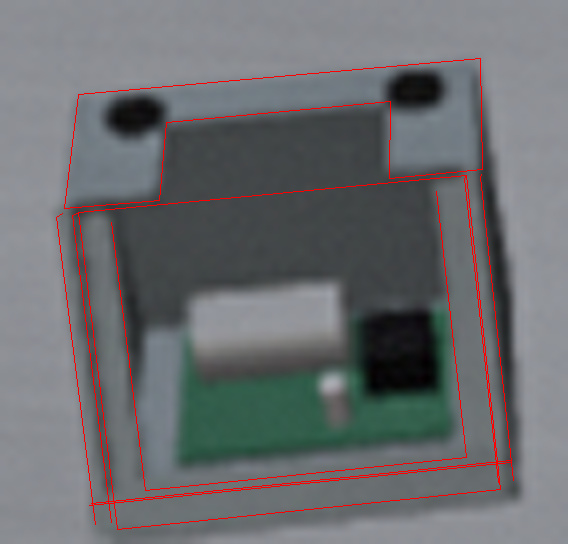

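```bash
cat > zz.py <<'E'
import cv2,numpy as np
def z(I,x0,y0,x1,y1,f,name,g=1.6,step=5):
    a=np.clip(I[y0:y1,x0:x1]*g,0,255).astype(np.uint8)
    a=cv2.resize(a,None,fx=f,fy=f,interpolation=cv2.INTER_CUBIC)
    for i in range(x0,x1):
        if i%step==0:
            cv2.line(a,(int((i-x0+.5)*f),0),(int((i-x0+.5)*f),6),(0,255,255),1)
            cv2.putText(a,str(i),(int((i-x0+.5)*f)-10,18),0,.38,(0,255,255),1)
    for i in range(y0,y1):
        if i%step==0:
            cv2.line(a,(0,int((i-y0+.5)*f)),(6,int((i-y0+.5)*f)),(0,255,255),1)
            cv2.putText(a,str(i),(8,int((i-y0+.5)*f)+4),0,.38,(0,255,255),1)
    cv2.imwrite(f"pics/{name}.png",a)
E
python3 - <<'E'
from zz import *
S=np.load("pics/scene.npy");T=np.load("pics/top.npy")
z(S,175,170,240,226,12,"E"); z(T,402,176,472,216,11,"F");z(T,456,176,506,220,13,"G")
E
```

```text
(no output)
```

View pics/E.png

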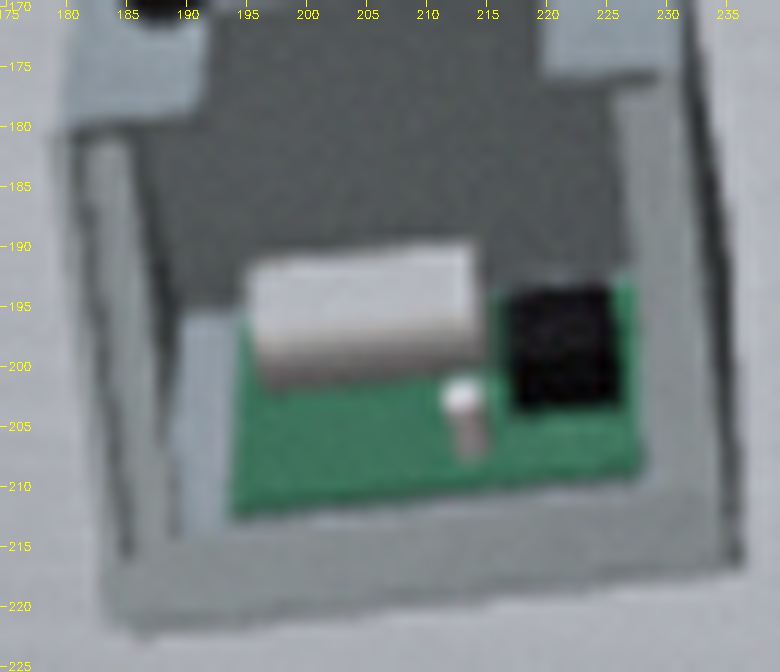

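View pics/F.png

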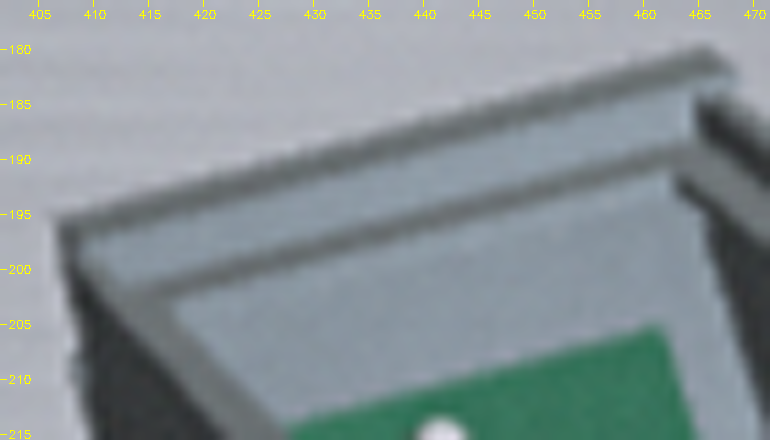

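View pics/G.png

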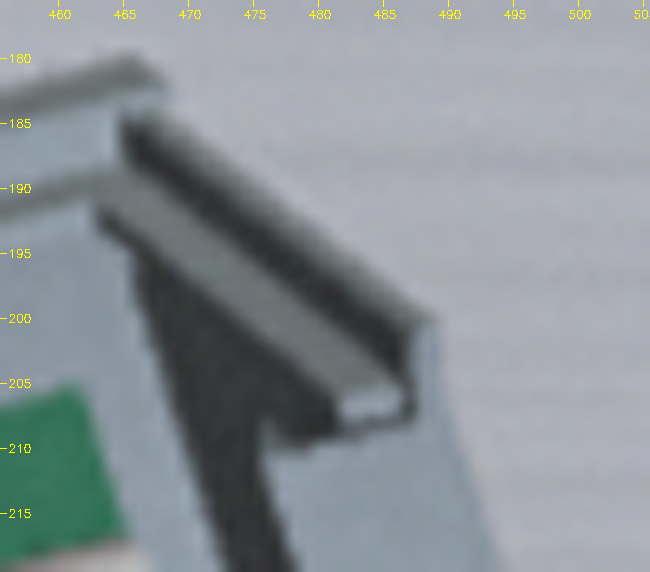

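```bash
cat > fit2.py <<'E'
from fitm import M,T,c,s
from h import *
import cv2
# roof corner points + lines
pts=[("top",(-90,-80),(499,235.3)),("top",(-90,80),(434,252.5)),("scene",(-90,-80),(181,166.5)),("scene",(-90,80),(231.2,162.8)),
("scene",(-16,-80),(180,179.8)),("scene",(-66,-44),(193,169.5)),("scene",(-66,44),(219,167.5)),("scene",(-16,44),(219.8,176.3)),("scene",(-16,-44),(191.3,178.8)),
("top",(-16,-44),(476,209.8)),("top",(-66,-44),(480.8,230)),("top",(-16,44),(439.7,221.5))]
lines=[("top",(20,-60,14),(20,60,14),[(412,196),(456,184)]),("top",(0,-60,14),(0,60,14),[(419.7,202.4),(456,191.8)]),("top",(0,-60,0),(0,60,0),[(419.7,200.6),(456,190.3)]),
("top",(0,-62,14),(0,-62,120),[(467,194.5),(478,203.2)]),("top",(0,62,14),(0,62,120),[(417.5,203.5),(428,214.5)]),
("scene",(0,-62,14),(0,-62,120),[(185.4,181.5),(189,210)]),("scene",(0,62,14),(0,62,120),[(225.6,179),(228.2,207)]),
("scene",(0,-74,5),(0,-74,120),[(181.9,184),(185.3,214)]),("scene",(0,-60,14),(0,60,14),[(195,213.2),(227,210)])]
def res(p):
    r=[]
    for n,(x,y),u in pts: r+=list((proj(n,T(p,np.array([x,y,126.])))[0]-u)*p_w)
    for n,a,b,us in lines:
        A,B=proj(n,np.array([T(p,M(*a,p[3])),T(p,M(*b,p[3]))]));d=(B-A)/np.linalg.norm(B-A);nn=np.array([-d[1],d[0]])
        r+=[ (np.array(u)-A)@nn for u in us]
    return np.array(r)
p_w=1
if __name__=="__main__":
  P=pts[:];Ls=lines[:]
  for cams in (("top","scene"),("top",),("scene",)):
    pts[:]=[q for q in P if q[0] in cams];lines[:]=[q for q in Ls if q[0] in cams]
    q=least_squares(res,[556,-228,.26,51],x_scale=[10,10,.1,10],loss='soft_l1');p=q.x
    if len(cams)==2: np.save('case.npy',p)
    print(cams,p.round(2),np.rad2deg(p[2]),np.sqrt(np.mean(q.fun**2)),"mouth",T(p,M(0,0,0,p[3])))
    k=2*len(pts);print(q.fun[:k].reshape(-1,2).round(1).tolist(),q.fun[k:].round(1).tolist())
E
python3 fit2.py
```

```text
('top', 'scene') [ 5.5562e+02 -2.2880e+02  2.6000e-01  5.1610e+01] 14.786852024058813 0.7262526431812818 mouth [ 605.51579763 -215.62675851   22.        ]
[[0.3, 0.8], [0.1, 0.8], [0.1, -0.4], [0.1, -1.1], [-0.8, 0.6], [-0.9, 0.1], [1.0, -0.4], [0.0, 0.4], [-0.2, 0.5], [-0.9, -0.2], [0.8, 0.0], [-0.1, -2.7]] [0.5, 1.2, -0.5, 0.8, -1.1, -0.1, 0.2, -0.1, -0.2, -0.6, 0.2, 0.3, -0.3, -0.8, 0.4, 0.1, -1.0, -1.0]
('top',) [ 5.5562e+02 -2.2871e+02  2.6000e-01  5.2100e+01] 14.994190180359316 0.8293876379633695 mouth [ 605.94850706 -215.23527127   22.        ]
[[0.3, 0.6], [0.2, 0.9], [-0.9, -0.3], [0.8, -0.1], [-0.1, -2.6]] [0.4, 1.0, -0.6, 0.5, -1.2, -0.4, 0.3, 0.0, -0.2, -0.5]
('scene',) [ 5.5565e+02 -2.2921e+02  2.5000e-01  4.6970e+01] 14.158023472063457 0.5015452926642373 mouth [ 601.19271053 -217.72558039   22.        ]
[[0.3, -0.6], [0.3, -1.0], [-0.8, 0.4], [-0.8, 0.0], [1.1, -0.3], [-0.0, 0.5], [-0.3, 0.4]] [-0.0, 0.3, -0.3, -0.6, 0.2, 0.1, 0.1, -0.1]
```

```bash
cat > plan.py <<'E'
from h import *
from workcell import telemetry
def cur():
    o=telemetry.observe();return Ro.from_rotvec(o["ee_rot"]).as_matrix(),np.array(o["position"]),o
def tool_from(Rc,opt): 
    x,y,z=Rc.T
    return np.array([y,x,-z]).T if opt=="A" else np.array([-y,-x,-z]).T
def delta(Rt,pt):
    R,p,o=cur()
    rv=np.rad2deg(Ro.from_matrix(R.T@Rt).as_rotvec())
    print("rot",rv.round(2),"ang",np.linalg.norm(rv).round(2),"| shift before-axes mm",(R.T@(pt-p)).round(2),"| after-axes",(Rt.T@(pt-p)).round(2))
E
python3 - <<'E'
from plan import *
R,p,o=cur();print(R.round(3),p)
Rc=panelR(np.deg2rad(-5.5),np.deg2rad(22));oc=np.array([584.2,236,7.3])
for opt in"AB":
    Rt=tool_from(Rc,opt);pt=oc+Rc[:,2]*(145+110);print(opt,pt);delta(Rt,pt)
Rm=panelR(np.deg2rad(14.8),np.deg2rad(32));om=np.array([603,-216,22])
print((Rm[:,2]*165+om),"xm",Rm[:,0])
for opt in "AB":delta(tool_from(Rm,opt),om)
E
```

```text
[[-0.903  0.43  -0.   ]
 [ 0.43   0.903  0.   ]
 [ 0.     0.    -1.   ]] [268.92287631 564.1972369  231.61109293]
A [489.11509536 245.15563497 243.73188291]
rot [-19.18 -13.44  69.1 ] ang 72.96 | shift before-axes mm [-336.05 -193.24  -12.14] | after-axes [-296.47  236.11   82.32]
B [489.11509536 245.15563497 243.73188291]
rot [  14.77  -21.08 -108.44] ang 111.46 | shift before-axes mm [-336.05 -193.24  -12.14] | after-axes [ 296.47 -236.11   82.32]
[ 518.46417411 -238.33532864  161.92793587] xm [0.81991273 0.21663029 0.52991926]
rot [-29.95 -13.88  48.38] ang 58.57 | shift before-axes mm [-637.3  -560.52  209.56] | after-axes [-839.65   -6.18  243.31]
rot [  16.77  -36.18 -126.19] ang 132.34 | shift before-axes mm [-637.3  -560.52  209.56] | after-axes [839.65   6.18 243.31]
```

{"method": "apply_moves", "body": {"increments": "-1.918 -1.344 6.91 0 0 0 0.2;-1.918 -1.344 6.91 0 0 0 0.2;-1.918 -1.344 6.91 0 0 0 0.2;-1.918 -1.344 6.91 0 0 0 0.2;-1.918 -1.344 6.91 0 0 0 0.2;-1.918 -1.344 6.91 0 0 0 0.2;-1.918 -1.344 6.91 0 0 0 0.2;-1.918 -1.344 6.91 0 0 0 0.2;-1.918 -1.344 6.91 0 0 0 0.2;-1.918 -1.344 6.91 0 0 0 0.2"}}

```text
clock: 1.9
position: [268.8, 564.2, 231.8]
ee_rot: [2.102, 1.9, 0.372]
wrist_force: [-0.6, 0.1, -0.1]
opening: 55.0
```

```bash
cat > g.py <<'E'
from plan import *
import sys
Rc=panelR(np.deg2rad(-5.5),np.deg2rad(22));oc=np.array([584.2,236,7.3])
R,p,o=cur();print(p.round(1),o["joint_pos"].round(2),o["wrist_force"].round(1),o["opening"].round(1),o["clock"])
for h in(110,20,0): delta(tool_from(Rc,"A"),oc+Rc[:,2]*(145+h))
E
python3 g.py
```

```text
Traceback (most recent call last):
  File "g.py", line 4, in <module>
    R,p,o=cur();print(p.round(1),o["joint_pos"].round(2),o["wrist_force"].round(1),o["opening"].round(1),o["clock"])
                                                                                   ^^^^^^^^^^^^^^^^^^
AttributeError: 'float' object has no attribute 'round'
```

```bash
sed -i 's/o\["opening"\].round(1)/o["opening"]/' g.py; python3 g.py
```

```text
[268.8 564.2 231.8] [ 1.33  0.33  1.73 -0.44  1.07  1.64] [-0.6  0.1 -0.1] 54.99501875351881 1.9
rot [ 0.09  0.02 -0.28] ang 0.3 | shift before-axes mm [-295.24  237.46   83.01] | after-axes [-296.44  236.14   82.5 ]
rot [ 0.09  0.02 -0.28] ang 0.3 | shift before-axes mm [-295.21  237.32  173.01] | after-axes [-296.44  236.14  172.5 ]
rot [ 0.09  0.02 -0.28] ang 0.3 | shift before-axes mm [-295.2   237.28  193.01] | after-axes [-296.44  236.14  192.5 ]
```

{"method": "apply_moves", "body": {"increments": "0.09 0.02 -0.28 -0.0296 0.0236 0.0082 0.2;0 0 0 -0.0296 0.0236 0.0082 0.2;0 0 0 -0.0296 0.0236 0.0082 0.2;0 0 0 -0.0296 0.0236 0.0082 0.2;0 0 0 -0.0296 0.0236 0.0082 0.2;0 0 0 -0.0296 0.0236 0.0082 0.2;0 0 0 -0.0296 0.0236 0.0082 0.2;0 0 0 -0.0296 0.0236 0.0082 0.2;0 0 0 -0.0296 0.0236 0.0082 0.2;0 0 0 -0.0296 0.0236 0.0082 0.2;0 0 0 0 0 0 0.2;0 0 0 0 0 0 0.2"}}

```text
clock: 3.1
position: [490.6, 245.9, 244.2]
ee_rot: [2.096, 1.909, 0.368]
wrist_force: [0.1, -0.7, 0.9]
opening: 55.0
```

```bash
python3 g.py
python3 - <<'E'
from workcell import imaging
from zz import *
z(imaging.grab_frame("scene").astype(float),310,120,410,240,5,"p1",1.2,10)
z(imaging.grab_frame("top").astype(float),200,170,320,270,6,"p2",1.2,10)
E
```

```text
[490.6 245.9 244.2] [ 0.61  0.08  2.01 -0.35  0.78  0.93] [ 0.1 -0.7  0.9] 55.013540616294506 3.1
rot [-0.08  0.01  0.14] ang 0.16 | shift before-axes mm [-0.9  -1.54 -0.08] | after-axes [-0.9  -1.53 -0.08]
rot [-0.08  0.01  0.14] ang 0.16 | shift before-axes mm [-0.88 -1.41 89.92] | after-axes [-0.9  -1.53 89.92]
rot [-0.08  0.01  0.14] ang 0.16 | shift before-axes mm [ -0.88  -1.38 109.92] | after-axes [ -0.9   -1.53 109.92]
```

View pics/p1.png

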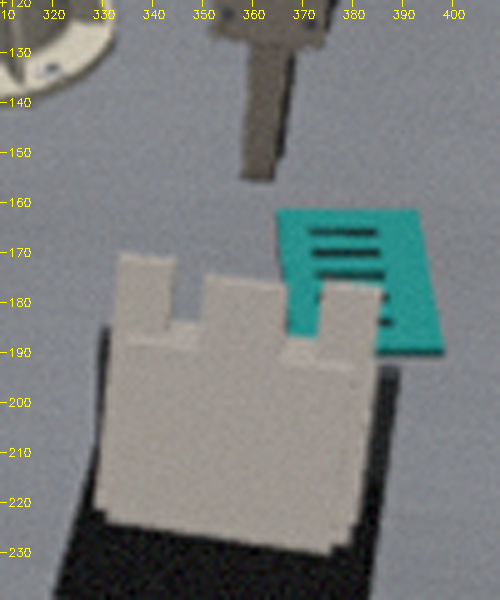

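View pics/p2.png

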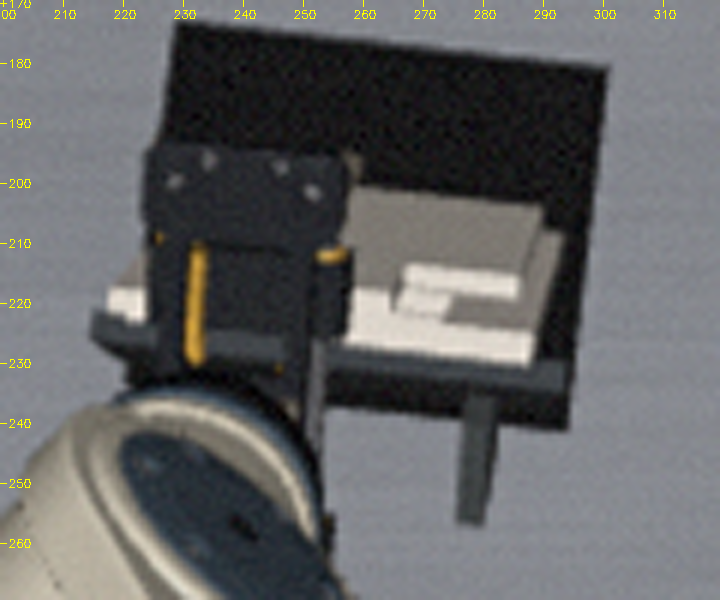

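{"method": "apply_moves", "body": {"increments": "0 0 0 -0.0009 -0.0015 0.02 0.2;0 0 0 0 0 0.02 0.2;0 0 0 0 0 0.02 0.2;0 0 0 0 0 0.01 0.2;0 0 0 0 0 0 0.2;0 0 0 0 0 0 0.2"}}

```text
clock: 3.8
position: [514.6, 244.0, 178.9]
ee_rot: [2.093, 1.912, 0.368]
wrist_force: [-0.6, -0.5, 0.7]
opening: 55.0
```

```bash
python3 g.py
python3 - <<'E'
from workcell import imaging
from zz import *
z(imaging.grab_frame("scene").astype(float),310,140,410,240,6,"p3",1.3,10)
z(imaging.grab_frame("top").astype(float),200,170,320,270,6,"p4",1.2,10)
E
```

```text
[514.6 244.  178.9] [ 0.58  0.2   2.04 -0.41  0.63  0.97] [-0.6 -0.5  0.7] 55.03431190163371 3.8
rot [-0.09 -0.04  0.33] ang 0.35 | shift before-axes mm [ -1.3    0.52 -69.7 ] | after-axes [ -1.34   0.63 -69.7 ]
rot [-0.09 -0.04  0.33] ang 0.35 | shift before-axes mm [-1.36  0.66 20.3 ] | after-axes [-1.34  0.63 20.3 ]
rot [-0.09 -0.04  0.33] ang 0.35 | shift before-axes mm [-1.37  0.69 40.3 ] | after-axes [-1.34  0.63 40.3 ]
```

View pics/p3.png

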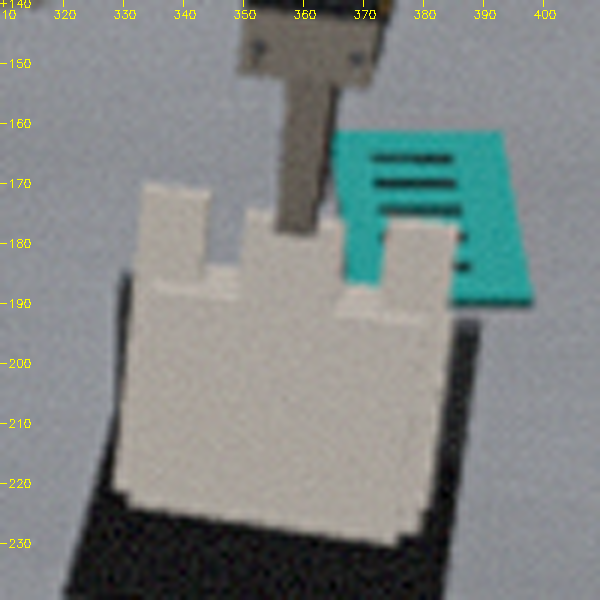

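View pics/p4.png

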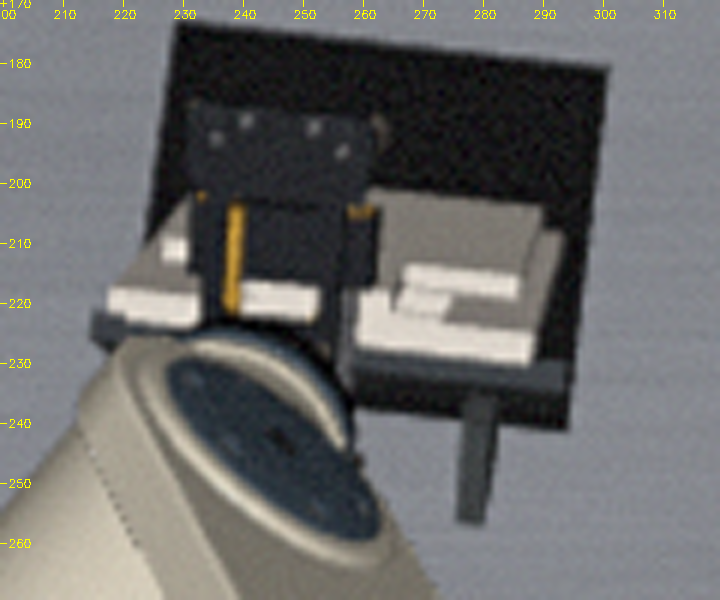

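{"method": "apply_moves", "body": {"increments": "-0.09 -0.04 0.33 -0.0013 0.0006 0.015 0.2;0 0 0 0 0 0.015 0.2;0 0 0 0 0 0.01 0.2;0 0 0 0 0 0 0.2;0 0 0 0 0 0 0.2"}}

```text
clock: 4.4
position: [530.1, 240.4, 141.5]
ee_rot: [2.099, 1.905, 0.369]
wrist_force: [-0.1, -0.2, 0.2]
opening: 55.3
```

```bash
python3 g.py
```

```text
[530.1 240.4 141.5] [ 0.56  0.28  2.05 -0.45  0.55  1.01] [-0.1 -0.2  0.2] 55.28185824742464 4.4
rot [-0.03  0.05 -0.04] ang 0.07 | shift before-axes mm [ 6.6000e-01 -2.0000e-02 -1.1028e+02] | after-axes [ 7.6000e-01  3.0000e-02 -1.1028e+02]
rot [-0.03  0.05 -0.04] ang 0.07 | shift before-axes mm [ 7.400e-01  2.000e-02 -2.028e+01] | after-axes [  0.76   0.03 -20.28]
rot [-0.03  0.05 -0.04] ang 0.07 | shift before-axes mm [ 0.76  0.03 -0.28] | after-axes [ 0.76  0.03 -0.28]
```

{"method": "apply_moves", "body": {"increments": "0 0 0 0 0 0 -0.3;0 0 0 0 0 0 -0.6;0 0 0 0 0 0 -0.8;0 0 0 0 0 0 -1;0 0 0 0 0 0 -1;0 0 0 0 0 0 -1;0 0 0 0 0 0 -1", "force": 8}}

```text
clock: 5.1
position: [530.2, 240.5, 141.6]
ee_rot: [2.098, 1.905, 0.37]
wrist_force: [-1.3, 0.1, 0.2]
opening: 8.9
```

```bash
python3 g.py
```

```text
[530.2 240.5 141.6] [ 0.56  0.28  2.05 -0.45  0.55  1.01] [-1.3  0.1  0.2] 8.949472490929471 5.1
rot [ 0.    0.02 -0.04] ang 0.05 | shift before-axes mm [ 6.1000e-01 -6.0000e-02 -1.1016e+02] | after-axes [ 6.5000e-01 -7.0000e-02 -1.1016e+02]
rot [ 0.    0.02 -0.04] ang 0.05 | shift before-axes mm [  0.64  -0.07 -20.16] | after-axes [  0.65  -0.07 -20.16]
rot [ 0.    0.02 -0.04] ang 0.05 | shift before-axes mm [ 0.65 -0.07 -0.16] | after-axes [ 0.65 -0.07 -0.16]
```

{"method": "apply_moves", "body": {"increments": "0 0 0 0 0 0 -1;0 0 0 0 0 0 -1;0 0 0 0 0.002 -0.002 -1;0 0 0 0 0.003 -0.003 -1;0 0 0 0 0.003 -0.003 -1;0 0 0 0 0.004 -0.004 -1;0 0 0 0 0.004 -0.004 -1;0 0 0 0 0.004 -0.004 -1;0 0 0 0 0 0 -1", "force": 35}}

```text
clock: 6.0
position: [542.0, 239.8, 168.9]
ee_rot: [2.098, 1.904, 0.373]
wrist_force: [0.3, 0.5, -1.9]
opening: 8.8
```

```bash
python3 g.py
python3 - <<'E'
from workcell import imaging
from zz import *
z(imaging.grab_frame("scene").astype(float),310,140,410,240,6,"p5",1.3,10)
E
```

```text
[542.  239.8 168.9] [ 0.54  0.25  2.01 -0.4   0.61  0.94] [ 0.3  0.5 -1.9] 8.824888026332976 6.0
rot [ 0.09 -0.03 -0.07] ang 0.12 | shift before-axes mm [  0.3  -21.14 -89.38] | after-axes [  0.27 -21.28 -89.35]
rot [ 0.09 -0.03 -0.07] ang 0.12 | shift before-axes mm [  0.25 -21.28   0.62] | after-axes [  0.27 -21.28   0.65]
rot [ 0.09 -0.03 -0.07] ang 0.12 | shift before-axes mm [  0.24 -21.31  20.62] | after-axes [  0.27 -21.28  20.65]
```

View pics/p5.png

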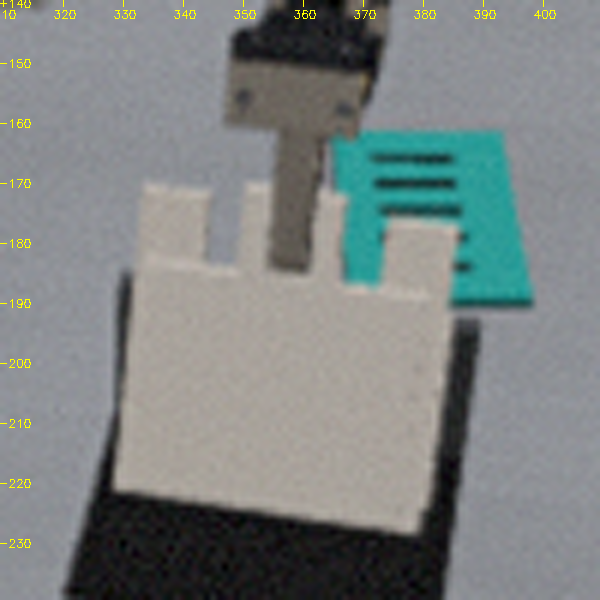

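{"method": "apply_moves", "body": {"increments": "0 0 0 0 0.0075 -0.0185 -1;0 0 0 0 0.0075 -0.0185 -1;0 0 0 0 0.0075 -0.0185 -1;0 0 0 0 0.0075 -0.0185 -1;0 0 0 0 0.0075 -0.0185 -1;0 0 0 0 0.0075 -0.0185 -1;0 0 0 0 0.0075 -0.0185 -1;0 0 0 0 0.0075 -0.0185 -1;0 0 0 0 0.0075 -0.0185 -1;0 0 0 0 0 0 -1"}}

```text
clock: 7.05
position: [542.4, 240.1, 350.1]
ee_rot: [2.097, 1.903, 0.376]
wrist_force: [1.1, -0.6, -2.5]
opening: 8.7
```

```bash
python3 g.py
python3 - <<'E'
from workcell import imaging
from zz import *
s=imaging.grab_frame("scene").astype(float);t=imaging.grab_frame("top").astype(float)
np.save("pics/s_lift.npy",s);np.save("pics/t_lift.npy",t)
z(s,290,90,410,240,4,"p6",1.3,10)
z(t,190,120,340,270,4,"p7",1.3,10)
from h import *
print("jar", back("top",(355,157),150),back("scene",(277,203),150))
E
```

```text
[542.4 240.1 350.1] [ 0.54  0.05  1.81 -0.27  0.99  0.76] [ 1.1 -0.6 -2.5] 8.704272410238518 7.05
rot [ 0.21 -0.11 -0.09] ang 0.26 | shift before-axes mm [ -0.38 -89.75  78.23] | after-axes [ -0.09 -89.46  78.56]
rot [ 0.21 -0.11 -0.09] ang 0.26 | shift before-axes mm [ -0.56 -90.08 168.23] | after-axes [-9.0000e-02 -8.9460e+01  1.6856e+02]
rot [ 0.21 -0.11 -0.09] ang 0.26 | shift before-axes mm [ -0.6  -90.16 188.23] | after-axes [-9.0000e-02 -8.9460e+01  1.8856e+02]
jar [670.36605907   9.2455808  150.        ] [657.61793962  14.68893294 150.        ]
```

View pics/p6.png

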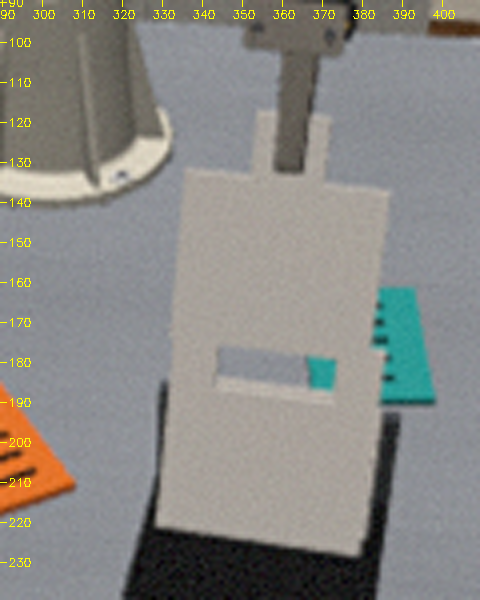

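View pics/p7.png

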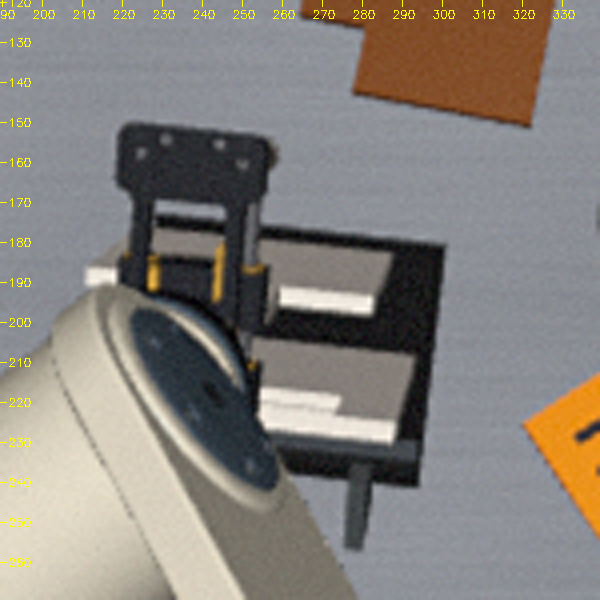

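```bash
cat > m.py <<'E'
from plan import *
import sys
YAW=14.7;OM=np.array([603.,-216.3,22.]);LC=145.0;OFFY=0.
try:
    import cfg; YAW,OM,LC,OFFY=cfg.YAW,np.array(cfg.OM),cfg.LC,cfg.OFFY
except ImportError: pass
Rm=panelR(np.deg2rad(YAW),np.deg2rad(32))
def go(x,y,z,tilt):
    Rc=panelR(np.deg2rad(YAW),np.deg2rad(32-tilt)); oc=OM+Rm@[x,y,z]
    print("target",x,y,z,tilt);delta(tool_from(Rc,"A"),oc+Rc@[0,OFFY,LC])
def where():
    R,p,o=cur();Rc=np.array([R[:,1],R[:,0],-R[:,2]]).T
    oc=p-Rc@[0,OFFY,LC];print("cover in mouth",(Rm.T@(oc-OM)).round(2),"tilt,etc",np.rad2deg(Ro.from_matrix(Rm.T@Rc).as_rotvec()).round(2),"F mouth",(Rm.T@o["wrist_force"]).round(1),"op",round(o["opening"],2),"t",o["clock"],"q",o["joint_pos"].round(2))
if __name__=="__main__":
    where()
    for a in sys.argv[1:]: go(*map(float,a.split(",")))
E
python3 m.py 35,0,150,10 35,0,40,10
```

```text
cover in mouth [191.25 437.63 104.83] tilt,etc [ -9.22   9.92 -18.07] F mouth [-1.6 -0.6 -2.7] op 8.84 t 7.15 q [ 0.54  0.05  1.81 -0.27  0.99  0.76]
target 35.0 0.0 150.0 10.0
rot [ -0.02   7.6  -18.78] ang 20.26 | shift before-axes mm [-483.56   -9.23   44.41] | after-axes [-456.45 -164.89  -18.62]
target 35.0 0.0 40.0 10.0
rot [ -0.02   7.6  -18.78] ang 20.26 | shift before-axes mm [-463.35    6.56  151.38] | after-axes [-456.45 -145.79   89.71]
```

{"method": "apply_moves", "body": {"increments": "0 1.9 -4.695 0 0 0 -1;0 1.9 -4.695 0 0 0 -1;0 1.9 -4.695 0 0 0 -1;0 1.9 -4.695 0 0 0 -1;0 0 0 -0.0304 -0.011 -0.0012 -1;0 0 0 -0.0304 -0.011 -0.0012 -1;0 0 0 -0.0304 -0.011 -0.0012 -1;0 0 0 -0.0304 -0.011 -0.0012 -1;0 0 0 -0.0304 -0.011 -0.0012 -1;0 0 0 -0.0304 -0.011 -0.0012 -1;0 0 0 -0.0304 -0.011 -0.0012 -1;0 0 0 -0.0304 -0.011 -0.0012 -1;0 0 0 -0.0304 -0.011 -0.0012 -1;0 0 0 -0.0304 -0.011 -0.0012 -1;0 0 0 -0.0304 -0.011 -0.0012 -1;0 0 0 -0.0304 -0.011 -0.0012 -1;0 0 0 -0.0304 -0.011 -0.0012 -1;0 0 0 -0.0304 -0.011 -0.0012 -1;0 0 0 -0.0304 -0.011 -0.0012 -1"}}

```text
clock: 9.05
position: [501.4, -243.2, 300.1]
ee_rot: [1.758, 2.277, 0.441]
wrist_force: [0.6, 0.1, -2.6]
opening: 8.6
```

```bash
python3 m.py 35,0,40,10
python3 - <<'E'
from workcell import imaging
import cv2
cv2.imwrite("pics/p8.png",imaging.grab_frame("scene"))
E
```

```text
cover in mouth [ 3.2750e+01 -2.0000e-02  1.4879e+02] tilt,etc [ 0.08 10.13 -0.06] F mouth [-0.8 -0.1 -2.5] op 8.59 t 9.05 q [-0.63  0.06  1.9   0.36  0.96 -1.07]
target 35.0 0.0 40.0 10.0
rot [-0.13 -0.08 -0.06] ang 0.16 | shift before-axes mm [1.0000e-01 2.1020e+01 1.0669e+02] | after-axes [  0.23  20.77 106.74]
```

View pics/p8.png

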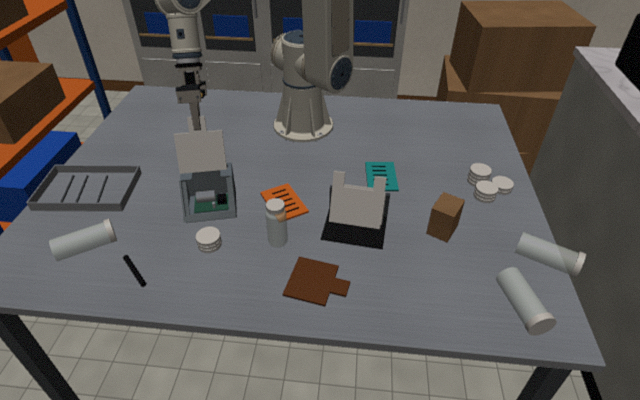

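{"method": "apply_moves", "body": {"increments": "0 0 0 0.0002 0.003 0.0152 -1;0 0 0 0 0.003 0.0152 -1;0 0 0 0 0.003 0.0152 -1;0 0 0 0 0.003 0.0152 -1;0 0 0 0 0.003 0.0152 -1;0 0 0 0 0.003 0.0152 -1;0 0 0 0 0.003 0.0152 -1;0 0 0 0 0 0 -1;0 0 0 0 0 0 -1"}}

```text
clock: 10.0
position: [560.1, -226.6, 211.0]
ee_rot: [1.755, 2.277, 0.442]
wrist_force: [-0.6, -1.3, -1.9]
opening: 8.9
```

```bash
python3 m.py 35,0,40,10
python3 - <<'E'
from workcell import imaging
from zz import *
I={n:np.mean([imaging.grab_frame(n).astype(float) for _ in range(4)],0) for n in("scene","top")}
np.save("pics/s_h.npy",I["scene"]);np.save("pics/t_h.npy",I["top"])
z(I["scene"],170,140,245,230,6.6,"p9",1.6,5)
z(I["top"],398,165,508,260,7,"p10",1.6,5)
E
```

```text
cover in mouth [37.5   1.04 40.91] tilt,etc [ 0.05 10.03  0.02] F mouth [-1.7 -1.1 -1.1] op 8.85 t 10.0 q [-0.54  0.22  1.93  0.4   0.76 -1.06]
target 35.0 0.0 40.0 10.0
rot [-0.03 -0.05  0.03] ang 0.06 | shift before-axes mm [-0.92 -2.39  1.34] | after-axes [-0.92 -2.39  1.34]
```

View pics/p9.png

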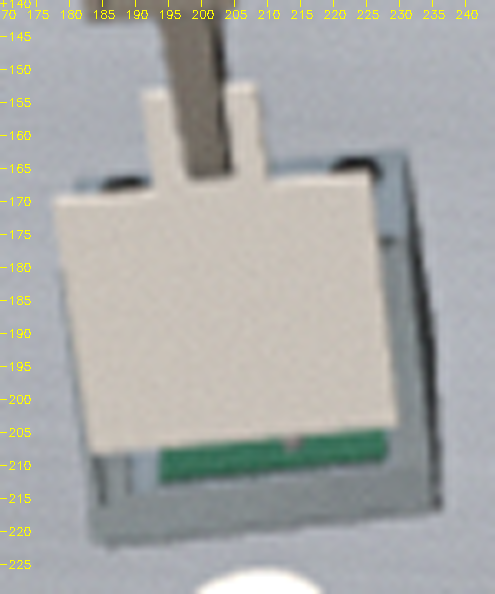

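View pics/p10.png

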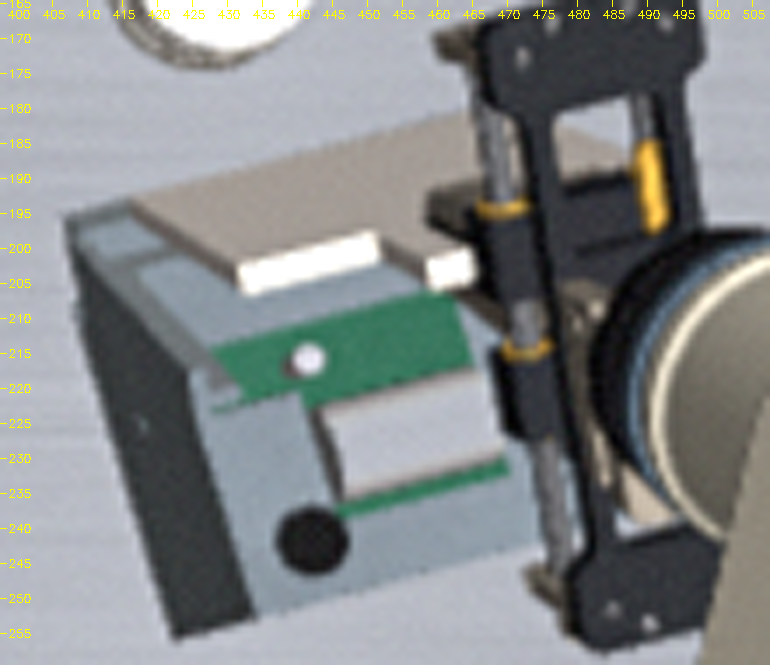

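```bash
cat > ch.py <<'E'
from m import *
import fit2
from fitm import T,M
obs=[("scene",(4.5,-70,0),(183.8,208.3)),("scene",(4.5,70,0),(229.5,204.5)),("scene",(4.5,-70,120),(178.2,169.6)),("scene",(4.5,25,165),(208.3,152.8)),("scene",(4.5,-25,165),(191.5,154)),
("top",(4.5,70,0),(416.5,193.2)),("top",(4.5,70,120),(432,202.2)),("top",(4.5,25,120),(451.3,197.4)),("top",(-4.5,70,120),(432.8,206.3)),("top",(4.5,25,165),(458.3,202.2))]
R,p,o=cur();Rc=np.array([R[:,1],R[:,0],-R[:,2]]).T
def res(q):
    return np.concatenate([proj(n,p+Rc@(np.array(l)+[q[0],q[1],-q[2]]))[0]-u for n,l,u in obs])
print("nominal resid",res([0,0,LC]).reshape(-1,2).round(1).tolist())
for cam in (("scene","top"),("scene",),("top",)):
    O=obs[:];obs[:]=[k for k in O if k[0] in cam]
    q=least_squares(res,[0,0,145],x_scale=1.,loss='soft_l1');print(cam,"cover shift x,y, LC",q.x.round(2),q.fun.reshape(-1,2).round(1).tolist());obs[:]=O
E
python3 ch.py
```

```text
nominal resid [[-0.2, 0.1], [0.8, -0.7], [-0.6, 0.7], [0.1, -0.2], [-0.5, 0.1], [-1.5, -0.2], [-0.8, 0.8], [-0.9, 0.7], [-0.9, 0.5], [-0.2, -0.0]]
('scene', 'top') cover shift x,y, LC [  0.46  -1.11 144.63] [[-0.6, 0.0], [0.4, -0.7], [-1.0, 0.6], [-0.3, -0.2], [-0.9, 0.0], [-1.1, -0.4], [-0.3, 0.5], [-0.4, 0.4], [-0.4, 0.2], [0.4, -0.3]]
('scene',) cover shift x,y, LC [ -8.37  -0.97 147.29] [[-0.0, -0.1], [0.7, -0.9], [-0.4, 0.7], [0.1, -0.0], [-0.3, 0.2]]
('top',) cover shift x,y, LC [ -8.74 -11.83 176.34] [[-0.1, -0.3], [0.2, 0.4], [-0.4, 0.4], [0.1, -0.0], [0.1, -0.5]]
```

```bash
cat >> ch.py <<'E'
def res(q):
    Q=Rc@Ro.from_rotvec([q[3],0,q[4]]).as_matrix()
    return np.concatenate([proj(n,p+Rc@np.array([q[0],q[1],0])+Q@(np.array(l)-[0,0,q[2]]))[0]-u for n,l,u in obs])
q=least_squares(res,[0,0,145,0,0],x_scale=[1,1,1,.01,.01],loss='soft_l1');print("roll",q.x[:3].round(2),np.rad2deg(q.x[3:]),q.fun.reshape(-1,2).round(1).tolist())
# now the case, same cam
c=np.load('case.npy');print("case",c)
E
python3 ch.py|tail -2; sed -i 's/res(\[0,0,145,0,0\])/&/' ch.py
python3 - <<'E'
# refit case with bad points out & mx prior
import fit2; from fit2 import *
fit2.pts[:]=[q for q in fit2.pts if not(q[0]=="top" and q[1]==(-16,44))]
for mx in (46,48,49,50,52):
    f=lambda p: res(np.r_[p,mx])
    q=least_squares(f,[556,-228,.26],x_scale=[10,10,.1],loss='soft_l1');print(mx,q.cost,q.x,np.rad2deg(q.x[2]),T(q.x,M(0,0,0,mx)))
    k=2*len(fit2.pts)
    if mx in(48,52): print(q.fun[:k].reshape(-1,2).round(1).tolist(),q.fun[k:].round(1).tolist())
E
```

```text
roll [ -1.08  -0.99 145.24] [-0.5435925  -1.39657704] [[-0.9, -0.3], [0.0, -0.3], [-0.9, 0.3], [-0.2, -0.0], [-0.7, -0.0], [-0.7, -0.7], [-0.4, 0.3], [-0.4, 0.7], [-0.6, 0.1], [0.2, 0.0]]
case [ 5.55617090e+02 -2.28798317e+02  2.58079254e-01  5.16078576e+01]
46 10.001746482501968 [ 5.58519460e+02 -2.28844691e+02  2.46060397e-01] 14.098222249603307 [ 603.13392035 -217.63978462   22.        ]
48 7.592860660101872 [ 5.57588534e+02 -2.28784229e+02  2.50262421e-01] 14.338980480358186 [ 604.09321235 -216.89663449   22.        ]
[[0.0, 0.3], [-0.3, -0.2], [0.1, -0.1], [0.2, -0.6], [-0.9, 0.9], [-1.0, 0.4], [1.0, 0.0], [-0.1, 0.9], [-0.4, 0.9], [-1.0, -0.9], [0.6, -0.6]] [1.0, 2.0, 0.0, 1.6, -0.6, 0.7, -0.1, -0.5, -0.1, -0.6, 0.2, 0.4, -0.2, -0.6, 0.4, 0.2, -0.6, -0.7]
49 6.807481313367237 [ 5.57131454e+02 -2.28765655e+02  2.52008765e-01] 14.439038612173682 [ 604.58371512 -216.54751575   22.        ]
50 6.336187932539956 [ 5.56668847e+02 -2.28756067e+02  2.53589001e-01] 14.529579467513653 [ 605.06975933 -216.21207816   22.        ]
52 6.382443314316477 [ 5.55707938e+02 -2.28755011e+02  2.56702542e-01] 14.707972264727758 [ 606.00402473 -215.55259973   22.        ]
[[0.2, 0.8], [-0.0, 0.7], [0.1, -0.4], [0.2, -1.1], [-0.8, 0.6], [-0.9, 0.1], [1.1, -0.4], [0.0, 0.4], [-0.2, 0.5], [-0.9, -0.2], [0.7, 0.0]] [0.3, 1.1, -0.7, 0.6, -1.3, -0.3, 0.3, -0.0, -0.1, -0.5, 0.2, 0.3, -0.3, -0.8, 0.4, 0.1, -1.1, -1.1]
```

```bash
echo "YAW=14.6;OM=[605,-216.3,22];LC=144.8;OFFY=0.8" > cfg.py; python3 m.py 18,0,26,10
```

```text
cover in mouth [36.4   0.15 42.92] tilt,etc [0.02 9.97 0.1 ] F mouth [-1.7 -0.6 -2. ] op 8.94 t 10.4 q [-0.54  0.22  1.93  0.4   0.76 -1.06]
target 18.0 0.0 26.0 10.0
rot [ 0.03 -0.01  0.1 ] ang 0.1 | shift before-axes mm [ -0.1  -15.1   19.85] | after-axes [ -0.12 -15.09  19.86]
```

{"method": "apply_moves", "body": {"increments": "0 0 0.1 -0.0001 -0.003 0.004 -1;0 0 0 0 -0.003 0.004 -1;0 0 0 0 -0.003 0.004 -1;0 0 0 0 -0.003 0.004 -1;0 0 0 0 -0.003 0.004 -1;0 0 0 0 0 0 -1;0 0 0 0 0 0 -1"}}

```text
clock: 11.1
position: [553.9, -228.6, 187.1]
ee_rot: [1.758, 2.274, 0.443]
wrist_force: [-0.2, 0.2, -2.0]
opening: 8.7
```

```bash
python3 m.py 18,0,26,10
cat > pic.py <<'E'
from workcell import imaging
from zz import *
import sys
k=sys.argv[1]
I={n:np.mean([imaging.grab_frame(n).astype(float) for _ in range(3)],0) for n in("scene","top")}
z(I["scene"],170,150,245,226,9,k+"s",1.6,5)
z(I["top"],398,175,478,245,9,k+"t",1.6,5)
E
python3 pic.py q1
```

```text
cover in mouth [17.76  0.36 25.31] tilt,etc [ 0.05 10.   -0.02] F mouth [-1.2  0.3 -1.7] op 8.75 t 11.1 q [-0.55  0.25  1.96  0.43  0.71 -1.1 ]
target 18.0 0.0 26.0 10.0
rot [-0.   -0.05 -0.01] ang 0.06 | shift before-axes mm [-0.22  0.11 -0.72] | after-axes [-0.22  0.11 -0.72]
```

View pics/q1s.png

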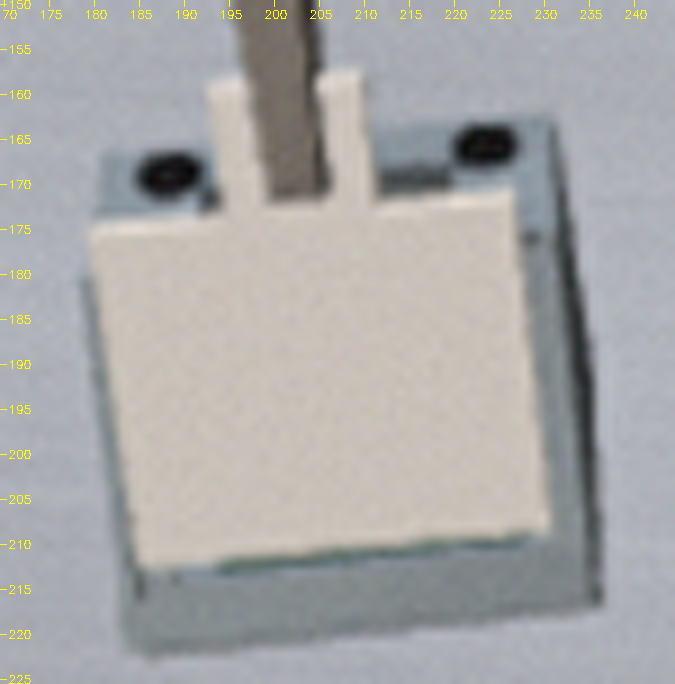

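View pics/q1t.png

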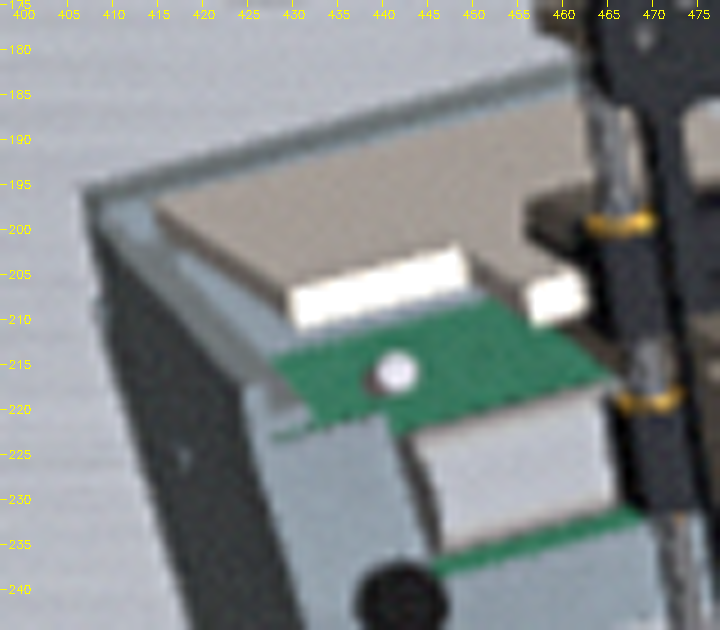

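Run:
```python
from m import *
f=lambda n,x,y,z: proj(n,OM+Rm@[x,y,z])[0].round(2)
R,p,o=cur();Rc=np.array([R[:,1],R[:,0],-R[:,2]]).T;oc=p-Rc@[0,OFFY,LC]
for n,l in(("scene",(4.5,-70,0)),("scene",(4.5,70,0)),("scene",(4.5,-70,120)),("scene",(4.5,70,120)),("top",(4.5,70,0)),("top",(4.5,70,120)),("top",(4.5,25,165))):
    print("cover",n,l,proj(n,oc+Rc@l)[0].round(2))
print("0,-74,5..",f("scene",0,-74,5),f("scene",0,-74,120),"inner 62",f("scene",0,62,14),f("scene",0,62,120),"-62",f("scene",0,-62,120),f("scene",0,-62,14))
print("top seat62",f("top",0,62,14),f("top",0,62,120),"cheek74 at 12",f("top",12,74,14),f("top",12,74,125),"80",f("top",12,80,125),"ledge",f("top",20,60,14),f("top",20,-60,14))
print("scene cheek top -74@12",f("scene",12,-74,14),f("scene",12,-74,125),"+74",f("scene",12,74,14),f("scene",12,74,125),"80",f("scene",12,80,14),f("scene",12,80,125))
```

```text
cover scene (4.5, -70, 0) [185.04 212.83]
cover scene (4.5, 70, 0) [231.06 208.3 ]
cover scene (4.5, -70, 120) [179.15 175.44]
cover scene (4.5, 70, 120) [226.51 171.21]
cover top (4.5, 70, 0) [413.92 197.13]
cover top (4.5, 70, 120) [429.72 207.31]
cover top (4.5, 25, 165) [456.07 206.68]
0,-74,5.. [185.59 217.79] [181.15 181.44] inner 62 [229.23 210.65] [225.65 177.43] -62 [185.11 181.08] [189.17 214.59]
top seat62 [416.76 202.86] [431.7  219.34] cheek74 at 12 [411.64 199.75] [426.97 216.88] 80 [424.51 217.51] ledge [416.53 195.56] [461.64 184.17]
scene cheek top -74@12 [184.62 215.71] [180.28 180.28] +74 [232.84 210.96] [229.11 175.9 ] 80 [234.77 210.77] [231.06 175.72]
```

{"method": "apply_moves", "body": {"increments": "0 0 0 -0.0002 -0.002 0.0008 -1;0 0 0 0 -0.002 0.0008 -1;0 0 0 0 -0.002 0.0008 -1;0 0 0 0 -0.002 0.0008 -1;0 0 0 0 -0.001 0.0008 -1;0 0 0 0 0 0 -1"}}

```text
clock: 12.0
position: [547.1, -230.5, 179.9]
ee_rot: [1.758, 2.275, 0.443]
wrist_force: [1.0, -0.3, -2.3]
opening: 9.2
```

```bash
python3 m.py 5,0,20,10
```

```text
cover in mouth [ 7.95  0.26 22.95] tilt,etc [ 0.06 10.01 -0.02] F mouth [-0.5 -0.5 -2.4] op 9.21 t 12.0 q [-0.56  0.25  1.97  0.44  0.7  -1.12]
target 5.0 0.0 20.0 10.0
rot [-0.01 -0.06 -0.01] ang 0.06 | shift before-axes mm [-0.11 -2.42  3.42] | after-axes [-0.11 -2.42  3.42]
```

{"method": "apply_moves", "body": {"increments": "0 0 0 0 -0.001 0.0002 -1;0 0 0 0 -0.001 0.0002 -1;0 0 0 0 -0.001 0.0002 -1;0 0 0 0 0 0 -1"}}

```text
clock: 12.4
position: [544.7, -231.1, 178.5]
ee_rot: [1.758, 2.274, 0.443]
wrist_force: [-0.4, 0.2, -1.9]
opening: 8.5
```

```bash
python3 m.py 5,0,20,10
```

```text
cover in mouth [ 5.09  0.19 23.  ] tilt,etc [ 0.05 10.   -0.  ] F mouth [-1.3  0.3 -1.4] op 8.54 t 12.4 q [-0.56  0.25  1.98  0.44  0.69 -1.13]
target 5.0 0.0 20.0 10.0
rot [-0.   -0.05 -0.  ] ang 0.05 | shift before-axes mm [-0.07  0.43  2.97] | after-axes [-0.07  0.43  2.97]
```

{"method": "apply_moves", "body": {"increments": "0 0 0 0 -0.001 0.0002 -1;0 0 0 0 -0.001 0.0002 -1;0 0 0 0 0 0 -1"}}

```text
clock: 12.7
position: [543.6, -231.6, 177.9]
ee_rot: [1.757, 2.273, 0.444]
wrist_force: [1.3, 2.3, 0.2]
opening: 8.8
```

```bash
python3 m.py
```

```text
cover in mouth [ 4.   -0.09 23.06] tilt,etc [0.02 9.93 0.  ] F mouth [ 1.7  1.9 -0.8] op 8.79 t 12.7 q [-0.57  0.25  1.98  0.45  0.69 -1.13]
```

{"method": "apply_moves", "body": {"increments": "0 0 0 0 -0.001 0.0002 -1;0 0 0 0 0 0 -1"}}

```text
clock: 12.9
position: [543.0, -231.8, 177.5]
ee_rot: [1.757, 2.273, 0.444]
wrist_force: [1.7, 2.9, 1.5]
opening: 9.1
```

```bash
python3 m.py
```

```text
cover in mouth [ 3.29 -0.19 23.1 ] tilt,etc [0.01 9.91 0.  ] F mouth [2.9 2.3 0. ] op 9.09 t 12.9 q [-0.57  0.25  1.98  0.45  0.69 -1.14]
```

{"method": "apply_moves", "body": {"increments": "0 0 0 0.0005 0.002 -0.0003 -1;0 0 0 0 0.0005 0.003 -1;0 0 0 0 0.0005 0.003 -1;0 0 0 0 0.0005 0.003 -1;0 0 0 0 0.0005 0.003 -1;0 0 0 0 0 0 -1"}}

```text
clock: 13.5
position: [550.3, -229.2, 167.0]
ee_rot: [1.758, 2.274, 0.443]
wrist_force: [4.0, 0.9, -3.0]
opening: 8.7
```

```bash
python3 m.py 5.5,0,1,10; python3 pic.py q2
```

```text
cover in mouth [ 4.01  0.59 10.2 ] tilt,etc [ 0.04 10.   -0.  ] F mouth [ 1.9 -0.1 -4.7] op 8.74 t 13.5 q [-0.55  0.27  1.98  0.45  0.67 -1.14]
target 5.5 0.0 1.0 10.0
rot [-0.   -0.04 -0.  ] ang 0.04 | shift before-axes mm [-0.48  3.06  8.81] | after-axes [-0.48  3.06  8.81]
```

View pics/q2s.png

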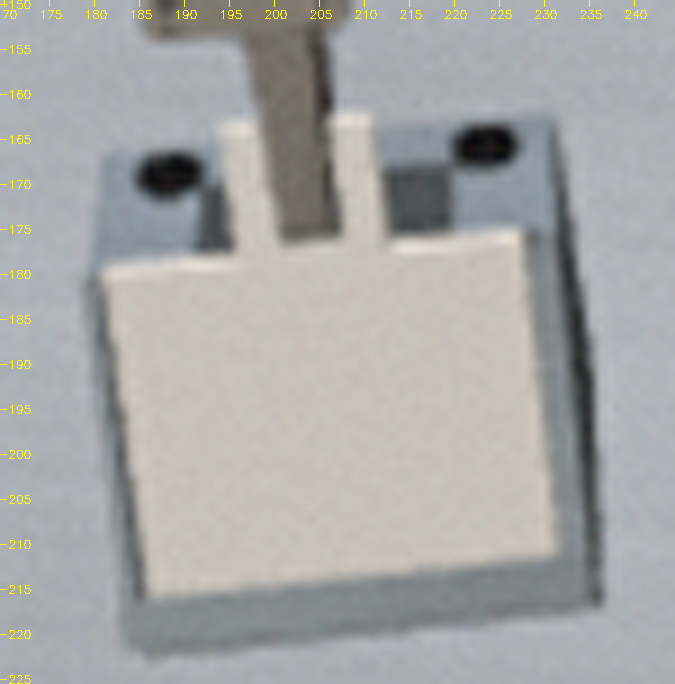

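View pics/q2t.png

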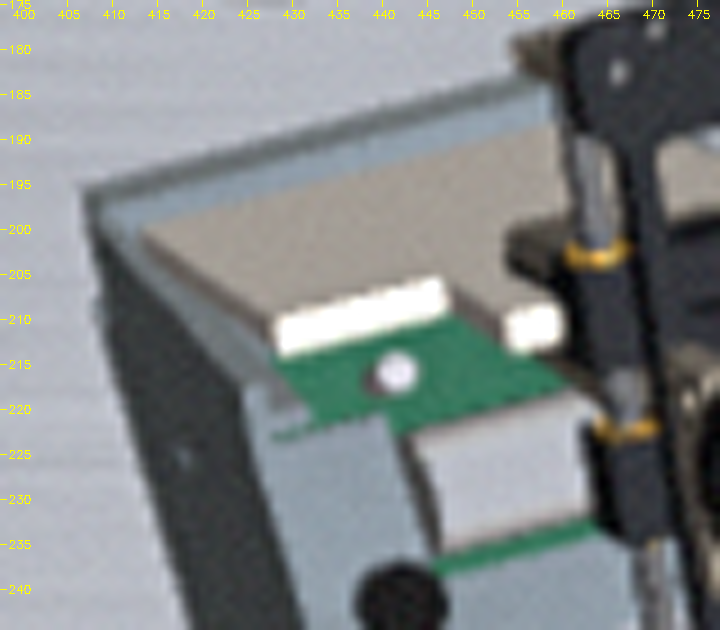

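{"method": "apply_moves", "body": {"increments": "0 0 0 -0.0003 0.001 0.002 -1;0 0 0 0 0.001 0.002 -1;0 0 0 0 0.0005 0.002 -1;0 0 0 0 0.0003 0.001 -1;0 0 0 0 0 0 -1;0 0 0 0 0 0 -1"}}

```text
clock: 14.4
position: [555.0, -228.1, 161.9]
ee_rot: [1.758, 2.275, 0.443]
wrist_force: [-0.1, 1.0, -2.6]
opening: 8.8
```

```bash
python3 m.py 5.5,0,1,10
```

```text
cover in mouth [5.39 0.57 3.22] tilt,etc [ 0.07 10.02 -0.  ] F mouth [-1.2  1.  -2.3] op 8.78 t 14.4 q [-0.55  0.29  1.98  0.46  0.66 -1.13]
target 5.5 0.0 1.0 10.0
rot [-0.02 -0.07  0.  ] ang 0.07 | shift before-axes mm [-0.41  0.46  2.17] | after-axes [-0.4   0.46  2.17]
```

{"method": "apply_moves", "body": {"increments": "0 0 0 0 0.0002 0.001 -1;0 0 0 0 0.0002 0.001 -1;0 0 0 0 0 0 -1;0 0 0 0 0 0 -1"}}

```text
clock: 14.8
position: [556.3, -227.9, 160.4]
ee_rot: [1.757, 2.274, 0.443]
wrist_force: [-0.8, -0.3, -1.8]
opening: 8.9
```

```bash
python3 m.py 5.5,0,1,10
```

```text
cover in mouth [5.73 0.34 1.3 ] tilt,etc [0.04 9.99 0.  ] F mouth [-1.7 -0.  -1.1] op 8.92 t 14.8 q [-0.55  0.29  1.98  0.46  0.66 -1.13]
target 5.5 0.0 1.0 10.0
rot [ 0.01 -0.04  0.  ] ang 0.04 | shift before-axes mm [-0.23 -0.16  0.33] | after-axes [-0.23 -0.16  0.33]
```

{"method": "apply_moves", "body": {"increments": "0 0 0 0 0.0002 0.001 -1;0 0 0 0 0 0 -1"}}

```text
clock: 15.0
position: [556.8, -228.2, 160.1]
ee_rot: [1.756, 2.274, 0.442]
wrist_force: [-5.4, -2.6, 6.5]
opening: 9.0
```

```bash
python3 m.py 5.5,0,1,10
```

```text
cover in mouth [ 6.   -0.15  0.81] tilt,etc [0.01 9.98 0.04] F mouth [-1.6 -1.2  8.6] op 8.97 t 15.0 q [-0.55  0.29  1.97  0.46  0.65 -1.14]
target 5.5 0.0 1.0 10.0
rot [ 0.02 -0.01  0.04] ang 0.04 | shift before-axes mm [ 0.17 -0.48 -0.1 ] | after-axes [ 0.17 -0.48 -0.1 ]
```

{"method": "apply_moves", "body": {"increments": "0 0 0 0.0001 0 -0.0004 -1;-1 0 0 0 -0.0026 0 -1;-1 0 0 0 -0.0026 0 -1;-1 0 0 0 -0.0026 0 -1;-1 0 0 0 -0.0026 0 -1;0 0 0 0 0 0 -1"}}

```text
clock: 15.6
position: [547.1, -230.4, 155.7]
ee_rot: [1.725, 2.23, 0.516]
wrist_force: [-0.7, 0.0, -1.6]
opening: 9.0
```

```bash
python3 m.py 5,0,0.6,3
```

```text
cover in mouth [5.25 0.23 0.9 ] tilt,etc [ 0.02  5.97 -0.06] F mouth [-1.4  0.2 -1. ] op 9.01 t 15.6 q [-0.59  0.28  2.03  0.61  0.61 -1.32]
target 5.0 0.0 0.6 3.0
rot [-2.97 -0.02 -0.06] ang 2.97 | shift before-axes mm [-0.19 -7.73  0.52] | after-axes [-0.18 -7.75  0.12]
```

{"method": "apply_moves", "body": {"increments": "-1 0 0 0 -0.0026 0 -1;-1 0 0 0 -0.0026 0 -1;-1 0 0 0 -0.0026 0.0001 -1;-1 0 0 0 -0.0026 0.0001 -1;0 0 0 0 0 0 -1"}}

```text
clock: 16.1
position: [538.4, -232.6, 150.6]
ee_rot: [1.69, 2.185, 0.586]
wrist_force: [0.1, -0.4, -1.9]
opening: 8.6
```

```bash
python3 m.py 4.5,0,0.2,0
```

```text
cover in mouth [4.9  0.28 0.67] tilt,etc [ 0.03  2.01 -0.05] F mouth [-1.  -0.4 -1.6] op 8.64 t 16.1 q [-0.64  0.28  2.08  0.79  0.58 -1.52]
target 4.5 0.0 0.2 0.0
rot [-2.01 -0.03 -0.05] ang 2.01 | shift before-axes mm [-0.2  -5.47  0.57] | after-axes [-0.2  -5.48  0.38]
```

{"method": "apply_moves", "body": {"increments": "-1 0 0 -0.0001 -0.0026 0.0002 -1;-1 0 0 -0.0001 -0.0026 0.0002 -1;0 0 0 0 0 0 -1"}}

```text
clock: 16.4
position: [534.7, -234.0, 148.1]
ee_rot: [1.673, 2.162, 0.621]
wrist_force: [-0.8, 0.1, 1.6]
opening: 8.8
```

```bash
python3 m.py 4.5,0,0.2,0; python3 pic.py q3
```

```text
cover in mouth [ 5.4  -0.21  0.52] tilt,etc [ 0.02 -0.02 -0.05] F mouth [0.2 0.3 1.8] op 8.79 t 16.4 q [-0.67  0.29  2.1   0.88  0.58 -1.64]
target 4.5 0.0 0.2 0.0
rot [ 0.02 -0.02 -0.05] ang 0.06 | shift before-axes mm [ 0.25 -0.85  0.32] | after-axes [ 0.25 -0.85  0.32]
```

View pics/q3s.png

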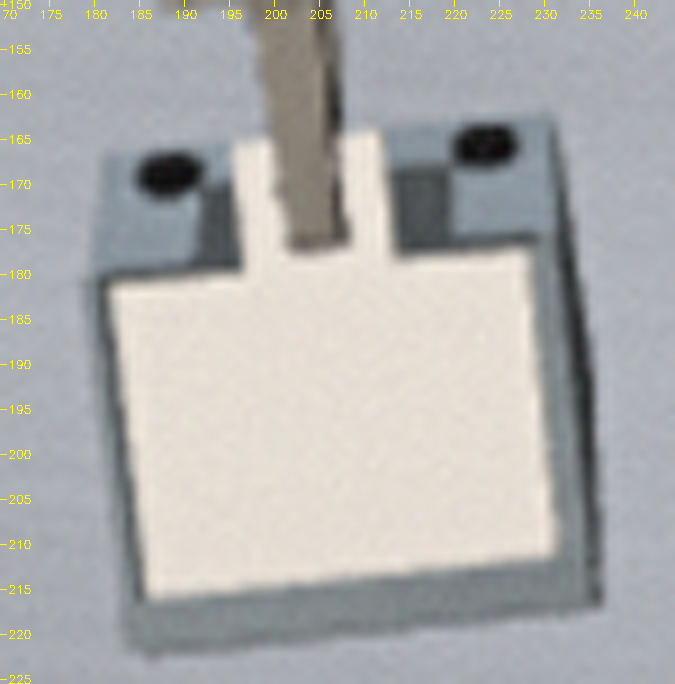

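View pics/q3t.png

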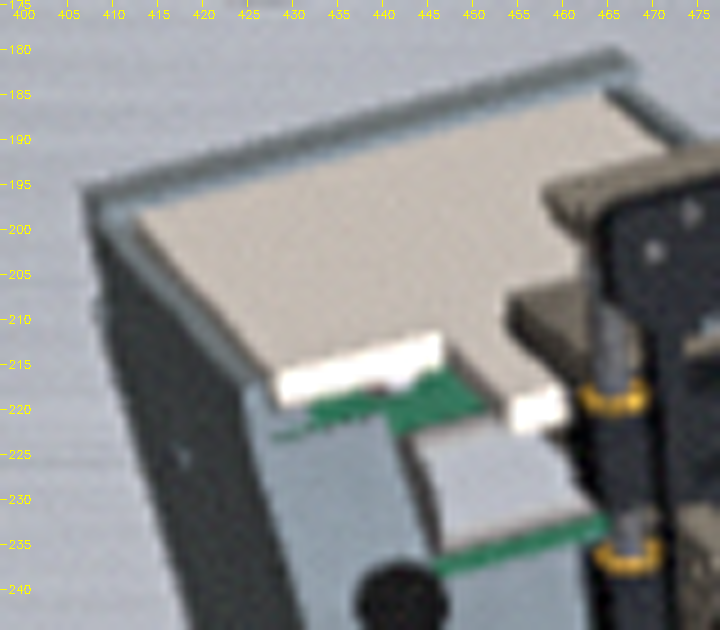

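{"method": "apply_moves", "body": {"increments": "0 0 0 0 -0.0007 0 -1;0 0 0 0 0 0 -1"}}

```text
clock: 16.9
position: [534.4, -234.0, 147.9]
ee_rot: [1.671, 2.162, 0.621]
wrist_force: [0.3, -1.3, 4.5]
opening: 8.9
```

```bash
python3 m.py 4.5,0,0.2,0; python3 -c "
from workcell import telemetry;print(telemetry.observe()['moment'])"
```

```text
cover in mouth [ 5.12 -0.13  0.51] tilt,etc [ 0.01 -0.05 -0.01] F mouth [ 2.3 -1.4  3.8] op 8.88 t 16.9 q [-0.67  0.29  2.1   0.89  0.58 -1.64]
target 4.5 0.0 0.2 0.0
rot [ 0.05 -0.01 -0.01] ang 0.06 | shift before-axes mm [ 0.17 -0.49  0.31] | after-axes [ 0.17 -0.49  0.31]
[ 0.07629268 -0.3449512  -0.16044939]
```

{"method": "apply_moves", "body": {"increments": "0 0 0 0 0 0 -0.75;0 0 0 0 0 0 -0.6;0 0 0 0 0 0 -0.4;0 0 0 0 0 0 -0.4;0 0 0 0 0 0 -0.4;0 0 0 0 0 0 -0.4"}}

```text
clock: 17.5
position: [533.9, -233.8, 147.3]
ee_rot: [1.672, 2.163, 0.621]
wrist_force: [1.5, 0.4, 0.1]
opening: 27.6
```

```bash
python3 m.py; python3 pic.py q4
```

```text
cover in mouth [4.28 0.35 0.3 ] tilt,etc [ 0.05  0.   -0.01] F mouth [ 1.4  0.1 -0.7] op 27.59 t 17.5 q [-0.67  0.29  2.1   0.89  0.58 -1.64]
```

View pics/q4s.png

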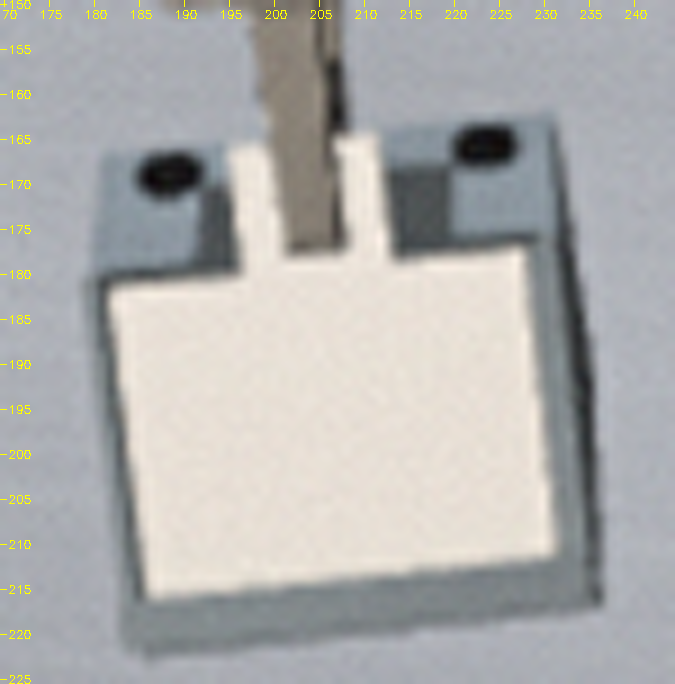

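View pics/q4t.png

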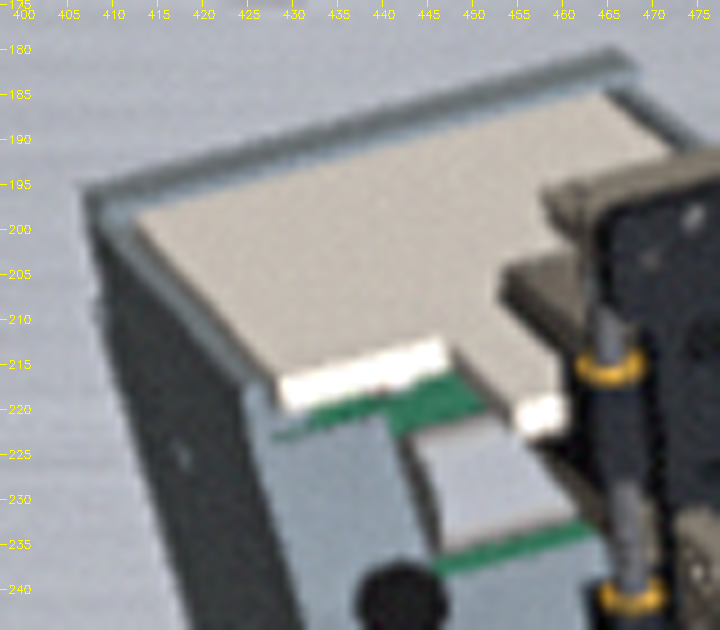

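{"method": "apply_moves", "body": {"increments": "0 0 0 0 0 -0.003 -0.4;0 0 0 0 0 -0.005 -0.4;0 0 0 0 0 -0.01 -0.4;0 0 0 0 0 -0.015 -0.4;0 0 0 0 0 -0.02 -0.4;0 0 0 0 0 -0.025 -0.4;0 0 0 0 0 -0.025 -0.4;0 0 0 0 0 -0.025 -0.4;0 0 0 0 0 -0.015 -0.4;0 0 0 0 0 0 -0.4;0 0 0 0 0 0 -0.4"}}

```text
clock: 18.9
position: [460.3, -253.3, 269.2]
ee_rot: [1.671, 2.162, 0.62]
wrist_force: [0.8, -0.2, -0.5]
opening: 27.5
```

```bash
python3 m.py; python3 pic.py q5;python3 - <<'E'
from workcell import imaging
import cv2
cv2.imwrite("pics/p11.png",imaging.grab_frame("scene"))
from m import *
for n in("scene","top"):
  for y,zz in((-70,0),(70,0),(70,120),(-70,120),(25,165),(-25,165)): print(n,y,zz,proj(n,OM+Rm@[9,y,zz])[0].round(1))
E
```

```text
cover in mouth [  4.38  -0.25 143.99] tilt,etc [-0.04 -0.02 -0.01] F mouth [ 0.4 -0.4 -0.8] op 27.5 t 18.9 q [-0.81  0.03  2.08  0.66  0.86 -1.46]
scene -70 0 [186.6 219.8]
scene 70 0 [232.1 215.3]
scene 70 120 [228.  177.5]
scene -70 120 [182.  181.7]
scene 25 165 [211.7 164.4]
scene -25 165 [195.2 165.8]
top -70 0 [463.5 185.3]
top 70 0 [411.5 198.5]
top 70 120 [428.  216.8]
top -70 120 [484.6 202.3]
top 25 165 [453.9 219.7]
top -25 165 [474.9 214.3]
```

View pics/q5s.png

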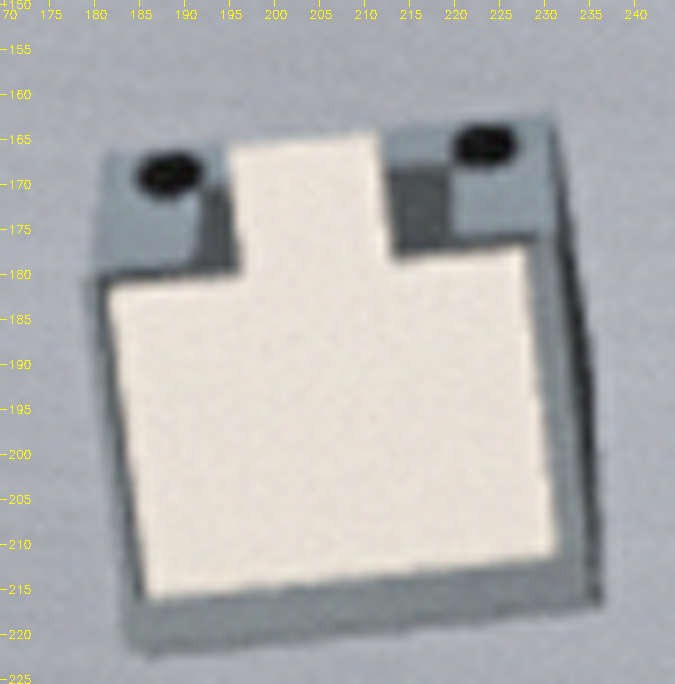

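View pics/q5t.png

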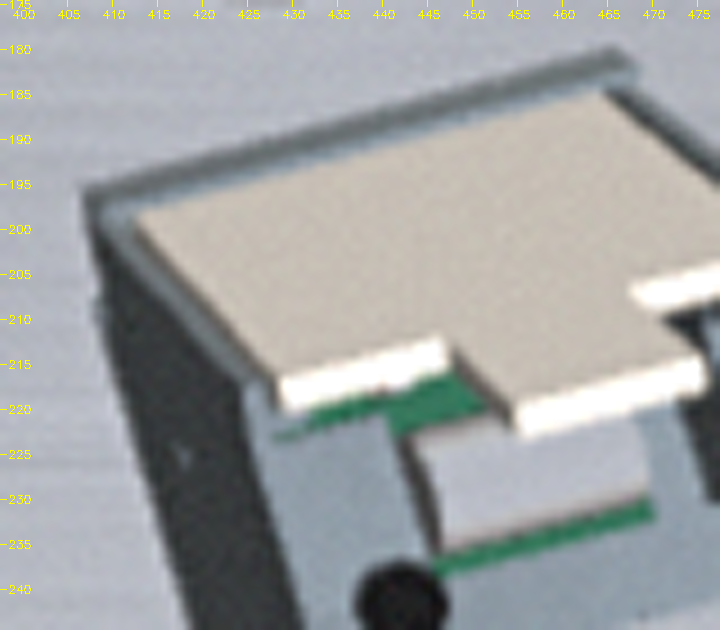

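View pics/p11.png

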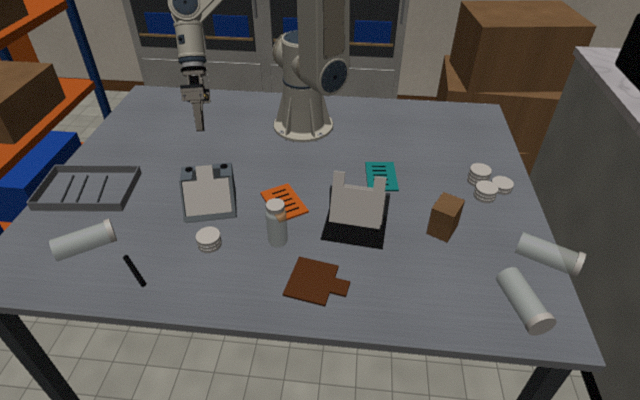

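```bash
python3 -c "
from workcell import workorder;print(workorder.hand_in())"
```

```text
the job is handed in; nothing more can be done
None
```

The cover is shut in the case's mouth and released, and I handed the job in at about 19 s of the 51 s. The hand-in gives no verdict, so the result is judged only by my own checks.

- **Drawing out:** I gripped the cover by its tab and drew it outward and up from the front of the stack.
- **Fitting:** I held it about 10° out from the seat and felt for the seat lightly. Then I lowered it into the groove until it touched the floor and swung the top shut.
- **Cover at the end:** The tool pose before letting go put it at about 5 mm from the seat plane, 0.1 mm off centre and 0.5 mm above the groove floor. The tilt was about 0°. After the gripper backed off, the visible corners in both cameras lay within about 1 pixel (2–3 mm) of the predicted shut pose. The lower corners are hidden behind the ledge in the scene camera.
- **Everything else:** In the last scene picture the other three panels still lean in the rack, and the jar, caps and carton look unmoved. I judged that by eye and did not measure it. The gripper was well clear and the forces on it were near zero.
- **Disagreement between cameras:** My fits of the case from the two cameras differed by about 5 mm in depth. I used a value in between, and the contacts with the seat and floor came within about 1 mm of it.

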